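Stack the plates and buffers on a wheelchair axle bracket

TASK

Assemble the axle bracket: thread the orange spacer plate over both studs and push it fully home on the blue block, then thread the aluminium retainer plate over the same studs until it lies flat on the spacer. Then stand one yellow buffer in each of the retainer's two round pockets, right down on the spacer. Let go of everything and leave the other things on the bench where they are.

Things in the scene. Friction and masses are not known exactly. Their poses are not given: they have to be found in the camera images.
- bracket: axle bracket fixed to the bench: dark steel foot 60 x 150 x 8 mm, on it a blue block 34 x 124 mm, flat top 32 mm above the bench, with two upright steel studs on it at y = -50 and +50 mm, 10 mm in diameter, 42 mm tall above the blue top, the last 7 mm tapering to a 5 mm tip. Origin at the centre of its underside; y along the line of the studs, z up
- bracket_seat (a point): the centre of the blue block's flat top, midway between the studs, 32 mm above the bench; axes as the bracket's
- spacer: the orange spacer plate, 44 x 130 x 8 mm, lying flat on the bench, with two 12.5 mm through holes at y = -50 and +50 mm. Origin at the centre of its underside; x along its short side, y along its long side (the line of the holes), z up. About 90 g. It is the same either way round
- retainer: aluminium retainer plate, 44 x 130 x 12 mm, flat on the bench, about 140 g: two 12.5 mm stud holes at y = -50 and +50 mm, and between them two round through holes, the buffer pockets, 26 mm in diameter at y = -23 and +23 mm. Origin at the centre of its underside; x along its short side, y along its long side, z up. The same either way round
- retainer_hole0 (a point): centre of the mouth of the buffer pocket at y = -23 mm of the retainer, level with the retainer's top face, 12 mm above its underside; the pocket goes right through, so that the spacer below is its floor
- retainer_hole1 (a point): the same for the pocket at y = +23 mm
- buffer_a: a yellow hard-plastic buffer, a plain cylinder 22 mm in diameter and 34 mm tall, standing on end. Origin at the centre of its underside. About 22 g
- buffer_a_center (a point): the middle of buffer a, 17 mm above its underside
- buffer_b: the second yellow buffer, the same as buffer a
- buffer_b_center (a point): the middle of buffer b, 17 mm above its underside
- old_plate: an old dark steel plate, 40 x 75 x 8 mm, with two 10 mm holes, lying flat; not part of the job. Origin at the centre of its underside
- spray_can: an upright spray can, 52 mm across and 150 mm tall; not part of the job. Origin at the centre of its underside
- screwdriver: a red-handled screwdriver 190 mm long lying on the bench, its handle up to about 30 mm thick; not part of the job. Origin at mid length, x along it
- wrench: a steel wrench 180 mm long lying on the bench; not part of the job. Origin at mid length, x along it
- caster: a grey and black caster wheel, 100 mm across and 28 mm thick, lying flat; not part of the job. Origin at the centre of its underside
- glue: an upright glue bottle, 44 mm across and 110 mm tall; not part of the job. Origin at the centre of its underside

How it is judged:
On the way, in this order (a step that is already met when the one before it is completed fails the run):
1. the spacer is threaded over both studs and lies flat on the blue block, let go (z of spacer in the frame of bracket_seat between -0.004 and 0.0025 m and horizontal distance between spacer and bracket_seat below 0.004 m and angle between the y axis of spacer and the y axis of bracket_seat, either way round below 0.06 rad and angle between spacer's own z axis and vertical below 0.04 rad and contact force between spacer and the fingers below 0.1 N), for 0.2 s.
2. the retainer is threaded over both studs and lies flat on the spacer, let go (z of spacer in the frame of bracket_seat between -0.004 and 0.0025 m and horizontal distance between each of spacer, retainer and bracket_seat below 0.004 m and angle between the y axis of each of spacer, retainer and the y axis of bracket_seat, either way round below 0.06 rad and angle between each of spacer, retainer's own z axis and vertical below 0.04 rad and z of retainer in the frame of bracket_seat between 0.004 and 0.0105 m and contact force between retainer and the fingers below 0.1 N), for 0.2 s.
At the end, for the whole second after the job is handed in: Spacer flat on the blue block over both studs, retainer flat on the spacer (each within 4 mm of centred, 0.06 rad of the stud line, under 2.5 mm high); one buffer in each pocket, middle within 4 mm of its axis and 13 to 20 mm above the retainer's underside (17 when home); all at rest (z of spacer in the frame of bracket_seat between -0.004 and 0.0025 m and horizontal distance between each of spacer, retainer and bracket_seat below 0.004 m and angle between the y axis of each of spacer, retainer and the y axis of bracket_seat, either way round below 0.06 rad and angle between each of spacer, retainer's own z axis and vertical below 0.04 rad and z of retainer in the frame of bracket_seat between 0.004 and 0.0105 m and (((z of buffer_a_center in the frame of retainer between 0.013 and 0.02 m and horizontal distance between buffer_a_center and retainer_hole0 below 0.004 m) and (z of buffer_b_center in the frame of retainer between 0.013 and 0.02 m and horizontal distance between buffer_b_center and retainer_hole1 below 0.004 m)) or ((z of buffer_a_center in the frame of retainer between 0.013 and 0.02 m and horizontal distance between buffer_a_center and retainer_hole1 below 0.004 m) and (z of buffer_b_center in the frame of retainer between 0.013 and 0.02 m and horizontal distance between buffer_b_center and retainer_hole0 below 0.004 m))) and linear speed of each of spacer, retainer, buffer_a, buffer_b below 0.02 m/s); the robot touches nothing.
It fails at once if another thing on the bench (old plate, can, screwdriver, wrench, caster or glue) is moved more than 40 mm (distance of any of old_plate, spray_can, screwdriver, wrench, caster, glue from where it was at the start of the episode above 0.04 m).
It also fails if it takes over 72 s, if anything falls off the work surface, if the arm or the gripper's body presses on something with over 40 N, if the wrist force passes 120 N, or if a joint passes its speed limit or range.

ROBOT

A 6-joint arm with a two-finger parallel gripper is mounted at the origin on the work surface. World frame = base frame: x ahead of the robot, y to its left, z up, the work surface at z = 0. Lengths are in m, angles in rad, forces in N, time in s.
With the tool pointing down it reaches from about 0.35 to 0.775 m from the base axis. Payload 5.5 kg.
Tool frame: the origin (TCP) lies between the finger pads; the fingertips stand 22 mm ahead of it and the grasp point (between the pads) lies 3 mm ahead of it (manip.nose_length is the distance from the TCP to the fingertips, in m); z points along the fingers, y is the line along which they close (so a half turn about z gives the same grasp; the last joint's range is limited). The gripper opens to 85 mm and grips with 20 to 120 N. Pads are 22 mm wide; open, the fingers measure 114 mm over their backs; the gripper's body (76 mm by 85 mm) begins 54 mm behind the grasp point. The pads swing forward as they close: fully open they stand 13 mm farther back than shut.
Start: joints at [-1.42, 0.313, 0.046, 1.304, 0, 1.431], TCP at [0.165, -0.551, 0.253] pointing down, gripper open.
Joint ranges: [-2.76, 2.76], [-0.86, 1.69], [-1.03, 1.26], [-2.2, 2.34], [-1.47, 1.5], [-3.14, 3.14]. Speed limits (rad/s): [2.57, 2.57, 3.14, 3.14, 3.14, 3.14].

INTERFACE

Orientations are given as a rotation vector (axis times angle).
In Python, from workcell import manip gives the robot as it stands.
- The arm moves only by the tool apply_moves, never from a script. Its argument "steps" is one flat list of numbers, 7 for each row, row after row: the shift along the tool's x, y, z each as a share of 0.2 m, from -1 to 1, then the turn, a rotation vector about the tool's x, y, z each as a share of 180 degrees, from -1 to 1, then the gripper's target within -1 to 1 (fully open at 1, half-way at 0, shut at -1). In form: [dx, dy, dz, ax, ay, az, gripper, dx, dy, dz, ax, ay, az, gripper, ...]. A call has 1 to 10 rows; each row is the pose to reach, as a shift and turn from the pose commanded when the call began, along the tool's axes at that moment, turning the shorter way round; what a row does not reach only later rows make up. A row lasts 1/10 s, in which the tool goes at most 50 mm and 8.59 degrees, less where a joint would pass 70% of its speed; a pose out of reach is approached as far as the arm can. A call with a number of a shift or a turn outside -1 to 1 is refused whole. A call with a gripper value outside its range is refused whole. The fingers move at their own pace and stop on an object; "grip_force" is the grip in N (left out, the last holds). Time passes only in rows, so rows that repeat a pose let the fingers close. It gives the time, the measured TCP pose, the force, the opening and the grip force at its end, in the units of the state.
- manip.observe(): the state, without advancing time (a new reading comes with each control period).
- manip.grab_frame(name): name is "side" or "top"; returns the picture (480x640x3 uint8, red, green, blue); there is no depth.
- manip.camera_model(name): a dict with "vertical_fov" (degrees; the focal length in pixels is half the picture's height over the tangent of half this angle, whatever the lens; pixels are square), "cx", "cy" (the principal point, pixels), "R" (3x3) and "t" (3): a world point X has camera coordinates R X + t. Camera axes: x right, y down, z forward; pixel columns grow to the right and rows downward; lengths in m; the calibration is good to about 2 mm. A picture is of the moment at which its call begins. camera_model takes no time and is no camera call.
- manip.hand_in(): hands the job in; it is judged then, once.
Trained networks look in the newest picture that a camera, given by its name, has taken for a name from the list of things; names that differ only in an ending like _2 or _b are one class to them, and where a whole thing is asked for, a point or a joint stands for the part that bears it (a point fixed in the world has none). Each returns a list of dicts, best first, with "p" (0 to 1); they miss things now and then, are a little off and sometimes report something else, mostly with a low value. They report only what shows in the picture. A call takes as long as a camera call.
- manip.masks_of(camera, query): "mask" (480x640 bool, what is visible of it).
- manip.tip_of(camera, query): "location" ([x, y, z] in m, in world coordinates, good to about 4 mm: a listed point, or the origin of a listed thing).
The state is a dict: "time": time; "joints": joint angles; "joint_velocities": joint speeds; "joint_torque": joint torques, N m; "tool_pos": TCP position; "tool_rot": TCP orientation; "contact_force": force on the tool from outside, world axes, zero at the start; "moment": the same for the moment, N m; "finger_gap": finger opening in m; "grip_force": force on a finger pad.
Only numpy, scipy, OpenCV 4.12 (cv2) and the standard library are available. Lean on these libraries where they do the work, as an engineer would, in place of code of your own. Each camera call takes 0.05 s, during which the arm holds its last target. There are 200 camera calls.

## Working session

There is one attempt and no reset: what is moved stays moved. The work goes in short steps, Python scripts to look and compute and a tool call to move; the robot and the scene stay as the last step left them, time stands still between calls to the robot, and variables do not carry over. Pictures are saved under pics/ and viewed, at most 10 in all, crops included, and the job is handed in when it is done.

Besides the shell and the picture viewer there is one more tool, called after "Call:" as name(argument=value, ...) on one line, values as JSON. apply_moves: Moves the arm, as the interface text tells. Its arguments: {"type":"object","properties":{"steps":{"type":"array","items":{"type":"number"}},"grip_force":{"type":"number"}},"required":["steps"]}

```bash
mkdir -p pics; ls; cat > h.py <<'E'
import numpy as np, cv2
from workcell import manip
from scipy.spatial.transform import Rotation as Ro
def cam(n):
    c=manip.camera_model(n); f=240/np.tan(np.radians(c["vertical_fov"])/2)
    return f,c["cx"],c["cy"],np.array(c["R"]),np.array(c["t"])
def proj(n,X):
    f,cx,cy,R,t=cam(n); p=np.atleast_2d(X)@R.T+t
    return p[:,:2]/p[:,2:]*f+[cx,cy]
def ray(n,uv,z):
    f,cx,cy,R,t=cam(n); uv=np.atleast_2d(uv).astype(float)
    d=np.c_[(uv-[cx,cy])/f,np.ones(len(uv))]@R; o=-R.T@t
    return o+d*((z-o[2])/d[:,2])[:,None]
E
python3 - <<'E'
from h import *
np.set_printoptions(precision=4,suppress=True)
for n in ("top","side"):
    cv2.imwrite(f"pics/{n}0.png",manip.grab_frame(n)[:,:,::-1])
    f,cx,cy,R,t=cam(n);print(n,f,cx,cy,-R.T@t,R.tolist())
for q in ["bracket_seat","bracket","spacer","retainer","retainer_hole0","retainer_hole1","buffer_a","buffer_a_center","old_plate"]:
    print(q,[(round(d["p"],2),np.round(d["location"],4).tolist()) for d in manip.tip_of("top",q)][:3])
o=manip.observe();print(o["time"],o["tool_pos"],o["tool_rot"],o["finger_gap"])
E
```

```text
pics
top 486.25521443499514 326.3197955363424 233.5361918905777 [0.3096 0.0099 1.1872] [[0.023621299211022774, -0.9997167769771448, 0.0028982846673790193], [-0.980059093207524, -0.023728775858795396, -0.19728436080310255], [0.19729725807732107, 0.0018196226732166846, -0.9803420224230409]]
side 441.44488227245375 317.34423254301976 245.3337543344901 [0.093  0.5999 0.7364] [[-0.80987470053714, -0.5865494350196325, -0.007920208837405998], [-0.3891811275396621, 0.5473639588595345, -0.7408986074413796], [0.43890889646581044, -0.5969526420242799, -0.6715701927448811]]
bracket_seat [(0.73, [0.4355, -0.2468, 0.0306]), (0.24, [0.6139, -0.3973, 0.0035])]
bracket [(0.71, [0.4379, -0.2513, 0.0003])]
spacer [(0.82, [0.4532, 0.2803, -0.0019])]
retainer [(0.66, [0.4971, -0.008, -0.0005])]
retainer_hole0 [(0.8, [0.5141, -0.0152, 0.0128]), (0.73, [0.4756, 0.0063, 0.0113]), (0.69, [0.6113, -0.3977, 0.0016])]
retainer_hole1 [(0.8, [0.5141, -0.0152, 0.0128]), (0.73, [0.4756, 0.0063, 0.0113]), (0.69, [0.6113, -0.3977, 0.0016])]
buffer_a [(0.39, [0.6533, -0.1946, 0.0016]), (0.36, [0.4134, -0.1355, 0.0003])]
buffer_a_center [(0.42, [0.6395, -0.0709, 0.0153])]
old_plate [(0.68, [0.6597, 0.0758, 0.0007])]
0.55 [ 0.1649 -0.5509  0.2533] [3.1084 0.4552 0.0001] 0.08538454198381902
```

View pics/top0.png

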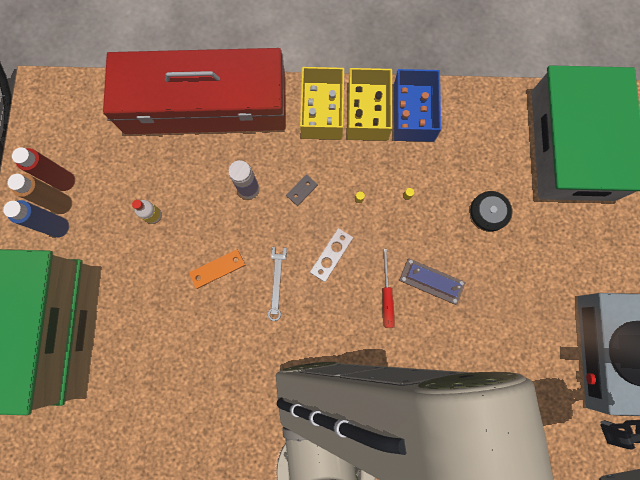

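View pics/side0.png

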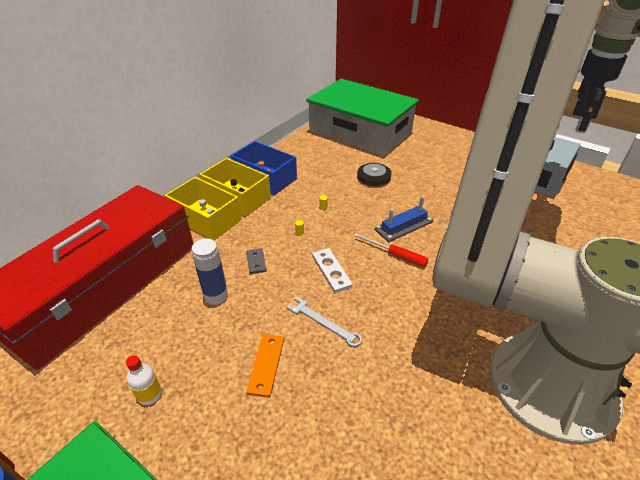

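The top view shows the spacer at (217,269), the retainer at (331,255), the buffers at (360,197) and (410,193), and the bracket at (433,281). The screwdriver lies at (388,290), between the retainer and the bracket. The side view agrees. Next I fit silhouettes to the masks.

```bash
cat >> h.py <<'E'
from scipy.optimize import minimize
def box(a,b,z0,z1,y=0): return np.array([[sx*a/2,y+sy*b/2,z] for sx in(-1,1) for sy in(-1,1) for z in(z0,z1)])
def cyl(r,z0,z1,y=0,r1=None):
    a=np.linspace(0,2*np.pi,24,endpoint=False); r1=r if r1 is None else r1
    return np.concatenate([np.c_[q*np.cos(a),y+q*np.sin(a),0*a+z] for q,z in((r,z0),(r1,z1))])
PARTS={"bracket":[box(.06,.15,0,.008),box(.034,.124,0,.032)]+[p for s in(-.05,.05) for p in(cyl(.005,.03,.067,s),cyl(.005,.067,.074,s,.0025))],
"spacer":[box(.044,.13,0,.008)],"retainer":[box(.044,.13,0,.012)],"buffer_a":[cyl(.011,0,.034)]}
HOLES={"spacer":[(.00625,-.05,.008),(.00625,.05,.008)],"retainer":[(.00625,-.05,.012),(.00625,.05,.012),(.013,-.023,.012),(.013,.023,.012)]}
S=8
def render(n,name,x,y,th,z=0,sc=S,holes=False):
    M=Ro.from_euler("z",th).as_matrix(); im=np.zeros((480*sc//1,640*sc//1),np.uint8)
    f=lambda P:np.round((proj(n,P@M.T+[x,y,z])+.5)*sc*16-8).astype(np.int32)
    for P in PARTS[name]: cv2.fillConvexPoly(im,cv2.convexHull(f(P)),255,shift=4)
    return im
def fit(masks,name,x0,z=0):
    """masks: {cam:bool mask}; fits x,y,yaw by soft IoU"""
    def cost(p):
        c=0
        for n,m in masks.items():
            r=cv2.resize(render(n,name,*p,z=z,sc=4),(640,480),interpolation=cv2.INTER_AREA)/255.
            c+=np.abs(r-m).sum()/m.sum()
        return c
    best=None
    for dth in ((0,) if name=="buffer_a" else (-.15,0,.15)):
        s=np.array(x0,float)+[0,0,dth]
        r=minimize(cost,s,method="Nelder-Mead",options=dict(initial_simplex=s+np.array([[0,0,0],[.008,0,0],[0,.008,0],[0,0,.12]]),xatol=1e-4,fatol=1e-4,maxiter=90))
        if best is None or r.fun<best.fun: best=r
    return best.x,best.fun
def closed(m,holefill=True):
    m=m.astype(np.uint8); cs,_=cv2.findContours(m,cv2.RETR_EXTERNAL,cv2.CHAIN_APPROX_NONE)
    o=np.zeros_like(m); cv2.drawContours(o,[max(cs,key=cv2.contourArea)],-1,1,-1); return o.astype(float)
E
cat > m.py <<'E'
from h import *
np.set_printoptions(precision=4,suppress=True)
manip.grab_frame("top");manip.grab_frame("side")
import pickle;MS={}
for q,x0 in [("bracket",(.4379,-.25)),("spacer",(.453,.28)),("retainer",(.497,-.005))]:
    ms={}
    for n in ("top","side"):
        r=manip.masks_of(n,q)
        if not r: print("miss",n,q);continue
        c=proj(n,[[*x0,.01]])[0]
        r=min(r[:4],key=lambda d:np.hypot(*(np.argwhere(d["mask"]).mean(0)[::-1]-c)))
        ms[n]=closed(r["mask"]); print(n,q,r["p"],ms[n].sum())
    MS[q]=ms
    p=ray("top",np.argwhere(ms["top"])[:,::-1],.01)[:,:2]
    w,v=np.linalg.eigh(np.cov(p.T)); th=np.arctan2(-v[0,1],v[1,1])
    for sub in (ms,{"top":ms["top"]},{"side":ms.get("side")}):
        if None in sub.values(): continue
        print(q,list(sub),*fit(sub,q,(*x0,th)))
for n in ("top","side"):
    for r in manip.masks_of(n,"buffer_a")[:3]:
        m=closed(r["mask"]); c=np.argwhere(m).mean(0)[::-1]
        print(n,"buf",r["p"],m.sum(),c,fit({n:m},"buffer_a",(*ray(n,c,.017)[0,:2],0)) if m.sum()>30 else "")
pickle.dump(MS,open("ms.pkl","wb"))
for q in("screwdriver","spray_can","wrench"):
    print(q,[(round(d["p"],2),np.round(d["location"],3).tolist()) for d in manip.tip_of("top",q)][:1])
E
time python3 m.py
```

```text
top bracket 0.7 1504.0
side bracket 0.83 1157.0Traceback (most recent call last):
  File "m.py", line 17, in <module>
    if None in sub.values(): continue
       ^^^^^^^^^^^^^^^^^^^^
ValueError: The truth value of an array with more than one element is ambiguous. Use a.any() or a.all()

real	0m3.567s
user	0m1.104s
sys	0m0.072s
```

```bash
sed -i 's/if None in sub.values()/if any(v is None for v in sub.values())/' m.py; time python3 m.py
```

```text
top bracket 0.68 1541.0
side bracket 0.61 1148.0Traceback (most recent call last):
  File "m.py", line 18, in <module>
    print(q,list(sub),*fit(sub,q,(*x0,th)))
                       ~~~^^^^^^^^^^^^^^^^
  File "h.py", line 39, in fit
    r=minimize(cost,s,method="Nelder-Mead",options=dict(initial_simplex=s+np.array([[0,0,0],[.008,0,0],[0,.008,0],[0,0,.12]]),xatol=1e-4,fatol=1e-4,maxiter=90))
    res = _minimize_neldermead(fun, x0, args, callback, bounds=bounds,
                               **options)
    fsim[j] = func(sim[j])
              ~~~~^^^^^^^^
    fx = function(np.copy(x), *(wrapper_args + args))
  File "h.py", line 33, in cost
    r=cv2.resize(render(n,name,*p,z=z,sc=4),(640,480),interpolation=cv2.INTER_AREA)/255.
                 ~~~~~~^^^^^^^^^^^^^^^^^^^^
  File "h.py", line 26, in render
    for P in PARTS[name]: cv2.fillConvexPoly(im,cv2.convexHull(f(P)),255,shift=4)
                                                               ~^^^
  File "h.py", line 25, in <lambda>
    f=lambda P:np.round((proj(n,P@M.T+[x,y,z])+.5)*sc*16-8).astype(np.int32)
                         ~~~~^^^^^^^^^^^^^^^^^
  File "h.py", line 8, in proj
    f,cx,cy,R,t=cam(n); p=np.atleast_2d(X)@R.T+t
                ~~~^^^
  File "h.py", line 5, in cam
    c=manip.camera_model(n); f=240/np.tan(np.radians(c["vertical_fov"])/2)
ValueError: time passes only in moves, steps and waits

real	0m8.997s
user	0m5.747s
sys	0m0.618s
```

```bash
sed -i 's/^def cam(n)/from functools import lru_cache\n@lru_cache\ndef cam(n)/' h.py; time python3 m.py
```

```text
top bracket 0.63 473.0
side bracket 0.73 1102.0
bracket ['top', 'side'] [ 0.4373 -0.2478 -0.3809] 4.456510286475701
bracket ['top'] [ 1.4681 -0.2706 -0.0583] 1.0
bracket ['side'] [ 0.437  -0.2471 -0.3832] 0.11402797053485642
top spacer 0.77 1043.0
side spacer 0.89 1414.0
spacer ['top', 'side'] [0.4545 0.2768 0.4857] 0.12852714745277471
spacer ['top'] [0.4551 0.2762 0.484 ] 0.049149324159193875
spacer ['side'] [0.4536 0.2776 0.4927] 0.07097373602906508
top retainer 0.73 1001.0
side retainer 0.81 819.0
retainer ['top', 'side'] [ 0.4955 -0.0019  1.02  ] 0.18751488163252872
retainer ['top'] [ 0.4957 -0.0024  1.0159] 0.06071183718242542
retainer ['side'] [ 0.4956 -0.0008  1.0217] 0.12122387416505064
top buf 0.6 102.0 [408.7255 193.1176] (array([ 0.6525, -0.1913,  0.0554]), np.float64(0.09873125720876585))
top buf 0.38 85.0 [359.7176 196.8588] (array([ 0.6403, -0.0688, -0.0861]), np.float64(0.1405767012687428))
side buf 0.66 118.0 [299.161  226.8305] (array([ 0.6414, -0.0686,  0.2132]), np.float64(0.12246593552675306))
side buf 0.57 1437.0 [265.2811 366.0605] (array([ 0.4264,  0.3213, -0.1608]), np.float64(0.8344044646390218))
screwdriver [(0.68, [0.413, -0.14, -0.0])]
spray_can [(0.77, [0.652, 0.207, 0.001])]
wrench [(0.79, [0.422, 0.132, -0.005])]
real	0m16.892s
user	0m22.355s
sys	0m3.599s
```

Call:
apply_moves(steps=[0.95,-0.295,0.067,0,0,0,0.3,0.95,-0.295,0.067,0,0,0,0.3,0.95,-0.295,0.067,0,0,0,0.3,0.95,-0.295,0.067,0,0,0,0.3,0.95,-0.295,0.067,0,0,0,0.3], grip_force=40)

```text
time: 2.1
tool_pos: [0.3339, -0.4361, 0.2397]
tool_rot: [-3.105, -0.466, -0.002]
contact_force: [-0.1, -0.3, 0.6]
finger_gap: 0.0554
grip_force: 0.0
```

Call:
apply_moves(steps=[0.866,-0.629,0.1,0,0,-0.1146,0.3,0.866,-0.629,0.1,0,0,-0.1146,0.3,0.866,-0.629,0.1,0,0,-0.1146,0.3,0.866,-0.629,0.1,0,0,-0.1146,0.3,0.866,-0.629,0.1,0,0,-0.1146,0.3,0.866,-0.629,0.1,0,0,-0.1146,0.3])

```text
time: 2.7
tool_pos: [0.4606, -0.2682, 0.2198]
tool_rot: [-2.975, -1.01, 0.0]
contact_force: [-0.5, -0.0, 0.2]
finger_gap: 0.0554
grip_force: 0.0
```

Call:
apply_moves(steps=[0.854,-0.544,0,0,0,-0.1432,0.3,0.854,-0.544,0,0,0,-0.1432,0.3,0.854,-0.544,0,0,0,-0.1432,0.3,0.854,-0.544,0,0,0,-0.1432,0.3,0.854,-0.544,0,0,0,-0.1432,0.3,0.854,-0.544,0,0,0,-0.1432,0.3])

```text
time: 3.3
tool_pos: [0.53, -0.0802, 0.22]
tool_rot: [2.676, 1.644, -0.001]
contact_force: [1.1, -0.6, -0.6]
finger_gap: 0.0556
grip_force: 0.0
```

Call:
apply_moves(steps=[0.801,-0.52,0.1,0,0,-0.1592,0.3,0.801,-0.52,0.1,0,0,-0.1592,0.3,0.801,-0.52,0.1,0,0,-0.1592,0.3,0.801,-0.52,0.1,0,0,-0.1592,0.3,0.801,-0.52,0.1,0,0,-0.1592,0.3,0.801,-0.52,0.1,0,0,-0.1592,0.3])

```text
time: 3.9
tool_pos: [0.5098, 0.1087, 0.1999]
tool_rot: [2.189, 2.253, -0.001]
contact_force: [0.7, -0.0, 0.6]
finger_gap: 0.0557
grip_force: 0.0
```

Call:
apply_moves(steps=[0.843,-0.253,0.4,0,0,-0.1458,0.3,0.843,-0.253,0.4,0,0,-0.1458,0.3,0.843,-0.253,0.4,0,0,-0.1458,0.3,0.843,-0.253,0.4,0,0,-0.1458,0.3,0.843,-0.253,0.4,0,0,-0.1458,0.3,0.843,-0.253,0.4,0,0,-0.1458,0.3])

```text
time: 4.5
tool_pos: [0.4548, 0.2756, 0.1195]
tool_rot: [1.621, 2.69, -0.002]
contact_force: [-0.2, -0.1, 0.5]
finger_gap: 0.0552
grip_force: 0.0
```

```bash
cat > b.py <<'E'
from h import *
import sys
def bfit():
    ms={}
    for n in("top","side"):
        manip.grab_frame(n); r=[d for d in manip.masks_of(n,"bracket") if d["mask"].sum()>600]
        if r: ms[n]=closed(r[0]["mask"]); print(n,r[0]["p"],ms[n].sum(),fit({n:ms[n]},"bracket",(.437,-.247,-.382)))
    print(fit(ms,"bracket",(.437,-.247,-.382)))
bfit()
plan((.4545,.277,.06,2.058),(.4545,.277,.026,2.058))
for n in("top","side"):
    im=manip.grab_frame(n); c=proj(n,[[.4545,.277,.03]])[0].astype(int)
    cv2.imwrite(f"pics/c_{n}.png",cv2.resize(im[c[1]-60:c[1]+60,c[0]-80:c[0]+80,::-1],None,fx=4,fy=4,interpolation=cv2.INTER_CUBIC))
E
python3 b.py
```

```text
top 0.78 1579.0 (array([ 0.43616469, -0.24793563, -0.39965078]), np.float64(0.03155633374312359))
side 0.7 1121.0 (array([ 0.43592012, -0.24616186, -0.37425972]), np.float64(0.08254884469398822))
(array([ 0.4364481 , -0.2477793 , -0.38953502]), np.float64(0.12238896567632968))
t 4.7 at [0.4557 0.2755 0.1207] phi 2.0553 gap 0.0554 F [ 0.4  0.5 -0.2] grip 0.0
[0.009, -0.002, 0.303] [0.0005, 0.0002, -0.0009] rows 2
[0.0, 0.0, 0.17] [0.0, 0.0, 0.0] rows 1
```

View pics/c_side.png

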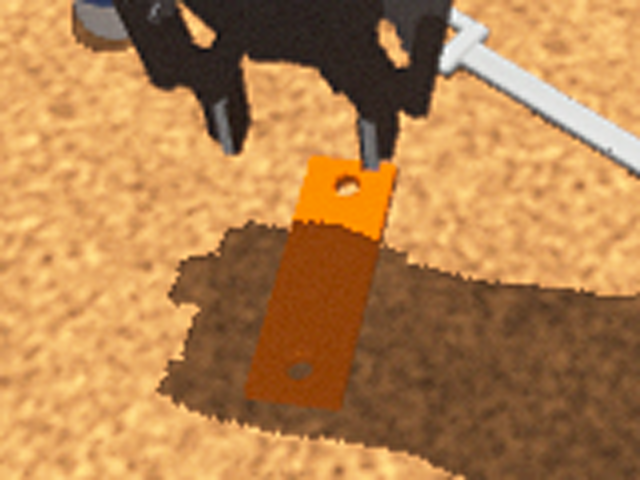

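```bash
python3 - <<'E'
from h import *
c=proj("side",[[.4545,.277,.03]])[0].astype(int)
p=np.array([.4557,.2755,.1207]); ph=2.0553; y=np.array([np.sin(ph),-np.cos(ph),0])
for nose in (.012,.022,.032):
    for s in(-.0277,.0277): print(nose,s,((proj("side",[p+y*s-[0,0,nose]])[0]-c+[80,60])*4).round())
E
```

```text
0.012 -0.0277 [367. 142.]
0.012 0.0277 [243. 128.]
0.022 -0.0277 [368. 156.]
0.022 0.0277 [246. 142.]
0.032 -0.0277 [370. 170.]
0.032 0.0277 [249. 156.]
```

Call:
apply_moves(steps=[0.009,-0.002,0.303,0,0,-0.001,0.3,0.009,-0.002,0.303,0,0,-0.001,0.3,0.009,-0.002,0.4,0,0,-0.001,0.3,0.009,-0.002,0.45,0,0,-0.001,0.3,0.009,-0.002,0.47,0,0,-0.001,0.3,0.009,-0.002,0.47,0,0,-0.001,0.3])

```text
time: 5.4
tool_pos: [0.4529, 0.2785, 0.026]
tool_rot: [-1.615, -2.695, 0.001]
contact_force: [-0.0, 0.1, -1.1]
finger_gap: 0.0557
grip_force: 0.0
```

Call:
apply_moves(steps=[0.01,0,0.005,0,0,0,0.3,0.01,0,0.005,0,0,0,-0.2,0.01,0,0.005,0,0,0,-0.4,0.01,0,0.005,0,0,0,-0.4,0.01,0,0.005,0,0,0,-0.4], grip_force=60)

```text
time: 5.9
tool_pos: [0.4524, 0.2809, 0.0263]
tool_rot: [1.614, 2.694, 0.002]
contact_force: [-1.1, 0.0, 5.8]
finger_gap: 0.0406
grip_force: 59.7
```

Call:
apply_moves(steps=[0,0,-0.05,0,0,0,-0.4,0,0,-0.25,0,0,0,-0.4,0,0,-0.5,0,0,0,-0.4,0,0,-0.75,0,0,0,-0.4,0,0,-0.75,0,0,0,-0.4])

```text
time: 6.4
tool_pos: [0.4559, 0.2823, 0.1832]
tool_rot: [1.61, 2.688, 0.017]
contact_force: [0.6, 0.2, -0.8]
finger_gap: 0.0403
grip_force: 60.9
```

```bash
python3 - <<'E'
from h import *
n="side"; im=manip.grab_frame(n); c=proj(n,[[.4545,.277,.14]])[0].astype(int); print(c)
cv2.imwrite("pics/g1.png",cv2.resize(im[c[1]-60:c[1]+60,c[0]-80:c[0]+80,::-1],None,fx=4,fy=4,interpolation=cv2.INTER_CUBIC))
plan()
E
```

```text
[259 318]
t 6.45 at [0.4545 0.2816 0.1798] phi 2.0622 gap 0.04 F [-1.   0.2 -1. ] grip 60.8
```

View pics/g1.png

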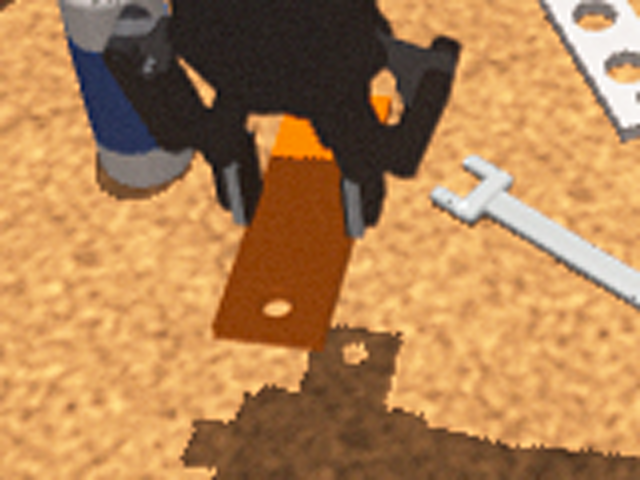

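The side crop shows the spacer held level between the pads, with its near hole clear at crop (278,308). I'm carrying it to the bracket.

```bash
python3 - <<'E'
from h import *
plan((.46,.1,.18,1.77),(.46,-.08,.17,1.48),(.4374,-.2449,.13,1.183))
E
```

```text
t 6.45 at [0.4545 0.2816 0.1798] phi 2.0622 gap 0.04 F [-1.   0.2 -1. ] grip 60.8
[-0.814, -0.404, -0.004] [0.003, -0.0001, 0.093] rows 4
[-0.882, -0.178, 0.05] [0.0, 0.0, 0.0923] rows 4
[-0.831, -0.038, 0.2] [0.0, 0.0, 0.0945] rows 4
```

Call:
apply_moves(steps=[-0.16,-0.08,0,0,0,0.019,-0.4,-0.33,-0.16,0,0,0,0.037,-0.4,-0.49,-0.24,0,0.002,0,0.056,-0.4,-0.65,-0.32,0,0.003,0,0.074,-0.4,-0.814,-0.404,-0.004,0.003,0,0.093,-0.4,-0.814,-0.404,-0.004,0.003,0,0.093,-0.4])

```text
time: 7.05
tool_pos: [0.4565, 0.0954, 0.1746]
tool_rot: [-1.993, -2.421, 0.017]
contact_force: [0.3, 0.5, -1.4]
finger_gap: 0.0404
grip_force: 60.9
```

Call:
apply_moves(steps=[-0.18,-0.036,0.01,0,0,0.018,-0.4,-0.35,-0.07,0.02,0,0,0.037,-0.4,-0.53,-0.11,0.03,0,0,0.055,-0.4,-0.7,-0.14,0.04,0,0,0.074,-0.4,-0.882,-0.178,0.05,0,0,0.0923,-0.4,-0.882,-0.178,0.05,0,0,0.0923,-0.4])

```text
time: 7.65
tool_pos: [0.4572, -0.084, 0.1652]
tool_rot: [-2.323, -2.11, 0.016]
contact_force: [-0.5, 0.7, -1.1]
finger_gap: 0.0405
grip_force: 60.9
```

Call:
apply_moves(steps=[-0.17,-0.008,0.03,0,0,0.019,-0.4,-0.33,-0.015,0.06,0,0,0.038,-0.4,-0.5,-0.023,0.1,0,0,0.057,-0.4,-0.67,-0.03,0.15,0,0,0.076,-0.4,-0.8,-0.038,0.18,0,0,0.0945,-0.4,-0.831,-0.038,0.2,0,0,0.0945,-0.4,-0.831,-0.038,0.2,0,0,0.0945,-0.4])

```text
time: 8.35
tool_pos: [0.4338, -0.2454, 0.1258]
tool_rot: [-2.603, -1.75, 0.015]
contact_force: [-0.6, 0.6, -1.8]
finger_gap: 0.0404
grip_force: 60.9
```

```bash
python3 - <<'E'
from h import *
ims=[]
for n in("top","side"):
    im=manip.grab_frame(n); c=proj(n,[[.437,-.247,.09]])[0].astype(int); c=np.clip(c,[50,60],[590,420]);print(n,c,proj(n,[[.4363+s*.05*np.sin(.388),-.2477+s*.05*np.cos(.388),.074] for s in(-1,1)]).round(1).tolist())
    np.save(f"pics/{n}_s.npy",im)
    ims.append(cv2.resize(im[c[1]-60:c[1]+60,c[0]-50:c[0]+50,::-1],None,fx=4,fy=4,interpolation=cv2.INTER_CUBIC))
cv2.imwrite("pics/s1.png",np.hstack(ims))
plan((.4374,-.2449,.13,1.183))
E
```

```text
top [439 276] [[458.8, 286.5], [418.1, 269.1]]
side [407 197] [[422.4, 196.2], [391.5, 209.1]]
t 8.45 at [ 0.4342 -0.2446  0.1266] phi 1.1851 gap 0.0403 F [1.  0.7 0.1] grip 60.9
[0.004, 0.015, -0.017] [-0.0027, 0.0017, 0.0007] rows 1
```

View pics/s1.png

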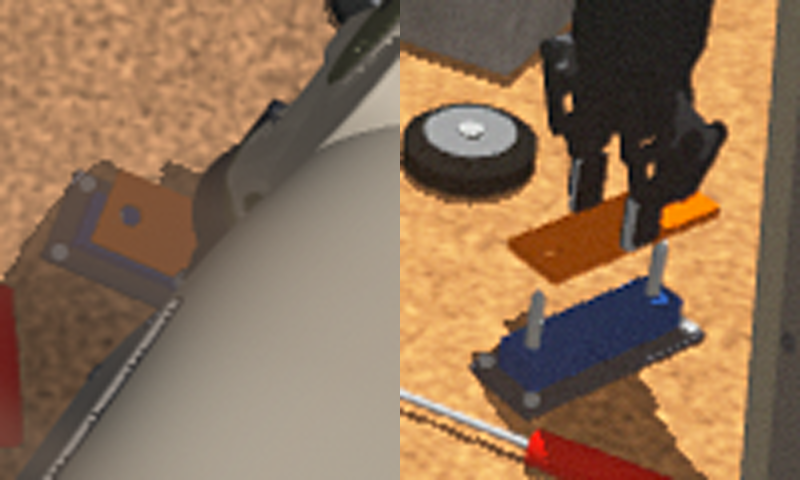

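The top crop shows the spacer's hole at (132,216) with blue behind it. The side crop shows the left hole at (552,252) in the combined picture, a little left of and above the left stud. I'm triangulating that hole.

```bash
cat >> h.py <<'E'
def tri(px):
    A=[];b=[]
    for n,(u,v) in px.items():
        f,cx,cy,R,t=cam(n)
        for w,i,c in((u,0,cx),(v,1,cy)):
            k=(w-c)/f; A.append(R[i]-k*R[2]); b.append(k*t[2]-t[i])
    s=np.linalg.lstsq(np.array(A),np.array(b),rcond=None)[0]; return s,np.linalg.norm(np.array(A)@s-b)
E
python3 - <<'E'
from h import *
px={}
for n,c,g in (("top",(439,276),(422,270)),("side",(407,197),(395,200))):
    im=np.load(f"pics/{n}_s.npy").astype(float); h=cv2.cvtColor(im.astype(np.uint8),cv2.COLOR_RGB2HSV)
    y0,x0=g[1]-6,g[0]-8; p=h[y0:y0+12,x0:x0+16]
    print(n,y0,x0);print(p[:,:,1] if n=="top" else im[y0:y0+12,x0:x0+16,2].astype(int))
    if n=="side":print(im[y0:y0+12,x0:x0+16,0].astype(int))
E
```

```text
top 264 414
[[ 33  59 133 147 150 148 145 147 147 147 147 145 145 143 145 147]
 [ 30  49 150 148 148 147 148 145 145 145 147 147 145 143 145 145]
 [ 33  91 151 149 146 150 148 151 148 148 143 147 145 147 147 147]
 [ 43 135 151 149 149 144  88  89 125 148 146 146 141 145 145 147]
 [ 65 152 150 149 141  74  36  36  30  94 144 146 147 145 145 143]
 [127 153 147 149 134  51  33  33  33  43 146 146 145 145 143 146]
 [150 149 147 149 142  81  36  31  33  39 138 145 145 144 146 143]
 [152 149 147 137 143 113  39  36  34  53 145 147 143 143 145 144]
 [151 149 149 149 149 148 131 111  88 145 145 143 146 142 143 144]
 [147 149 149 147 150 145 147 149 149 147 146 144 143 144 143 144]
 [149 147 145 148 147 147 148 147 147 145 146 139 144 145 141 142]
 [149 149 146 147 148 146 147 145 147 145 145 146 144 144 143 142]]
side 194 387
[[101  92  40  41   7   5   6  11  16  14   3  15   9   5   4  12]
 [ 39   7   8  15   9   4  12  15   2   9   8   6   9  16   7  11]
 [  0  14  17  13  17  13   8  14  16  18  10   9  13   0   5   7]
 [ 15  16  11   4  12  15   3   7   9  13  14  12   8   3   4  16]
 [
[... 639 characters left out ...]
 143 142 141 142 145 145 143]
 [136 145 145 143 143 144 144 148 146 143 148 146 143 138 144 142]
 [143 146 147 141 149 145 149 150 149 146 144 142 143 142 141 144]
 [144 144 142 144 143 141 144 146 149 138 140 143 144 144 142 143]
 [137 141 143 142 143 138 149 149 149 132 128 145 143 143 144 143]
 [133 131 136 145 143 139 170 185 162 139 136 143 140 139 143 140]
 [152 131 132 138 143 142 142 141 143 140 144 143 142 148 141 144]
 [229 176 134 134 144 146 139 145 142 141 145 145 142 143 144 144]
 [245 238 168 138 129 134 145 144 144 142 143 143 144 139 140 142]
 [232 230 226 188 143 132 133 143 144 147 140 143 141 138 142 150]
 [235 234 235 233 204 146 134 129 136 144 143 137 145 154 169 207]]
```

```bash
python3 - <<'E'
from h import *
im=np.load("pics/top_s.npy"); s=cv2.cvtColor(im,cv2.COLOR_RGB2HSV)[:,:,1][266:274,417:425].astype(float); w=np.clip(147-s,0,110); w[w<12]=0
v,u=np.mgrid[266:274,417:425]; top=(float((w*u).sum()/w.sum()),float((w*v).sum()/w.sum()))
print(top); X,r=tri({"top":top,"side":(393.9,200)}); print(X,r)
o=manip.observe();p=np.array(o["tool_pos"]);R=Ro.from_rotvec(o["tool_rot"])
print("in tool",R.inv().apply(X-p), "tilt z",R.as_matrix()[:,2])
print("expected stud",.4363+.05*np.sin(.388),-.2477+.05*np.cos(.388))
E
```

```text
(421.0674513354459, 269.4594839293798)
[ 0.45168033 -0.20229117  0.10234628] 0.001225605189680306
in tool [0.04587576 0.00046708 0.02405181] tilt z [-0.00971986 -0.00175009 -0.99995123]
expected stud 0.4552168918930041 -0.20141662068184307
```

```bash
python3 - <<'E'
from h import *
plan((.4379,-.2439,.115,1.183))
E
```

```text
t 8.45 at [ 0.4342 -0.2446  0.1266] phi 1.1851 gap 0.0403 F [1.  0.7 0.1] grip 60.9
[0.01, 0.016, 0.058] [-0.0027, 0.0017, 0.0007] rows 1
```

Call:
apply_moves(steps=[0.01,0.016,0.03,-0.0027,0.0017,0,-0.4,0.01,0.016,0.058,-0.0027,0.0017,0,-0.4,0.01,0.016,0.058,-0.0027,0.0017,0,-0.4])

```text
time: 8.75
tool_pos: [0.4376, -0.2444, 0.1145]
tool_rot: [2.606, 1.753, -0.001]
contact_force: [1.0, -0.2, -1.5]
finger_gap: 0.0405
grip_force: 60.9
```

```bash
python3 - <<'E'
from h import *
ims=[]
for n in("top","side"):
    im=manip.grab_frame(n); c=proj(n,[[.437,-.247,.08]])[0].astype(int)
    ims.append(cv2.resize(im[c[1]-37:c[1]+38,c[0]-50:c[0]+50,::-1],None,fx=8,fy=8,interpolation=cv2.INTER_CUBIC))
cv2.imwrite("pics/s2.png",cv2.resize(np.hstack(ims),(800,300)) if 0 else ims[1])
plan((.4379,-.2439,.095,1.183))
E
```

```text
t 8.85 at [ 0.4378 -0.245   0.1152] phi 1.1838 gap 0.0402 F [ 0.2  0.  -1.8] grip 60.9
[0.005, -0.002, 0.101] [0.0003, 0.0003, 0.0003] rows 1
```

View pics/s2.png

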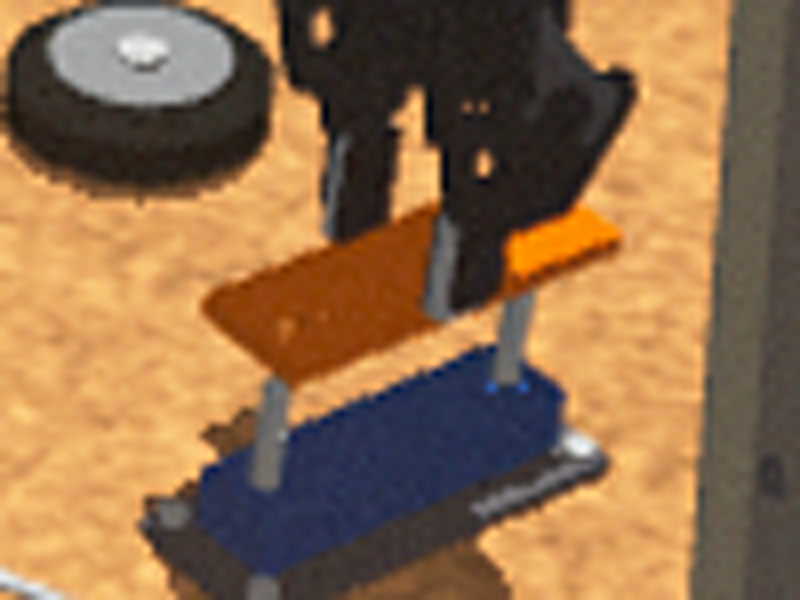

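The hole at (288,325) lies in line with the left stud, whose upper end is near (278,380). I'm descending in steps.

Call:
apply_moves(steps=[0.003,0,0.05,0,0,0,-0.4,0.003,0,0.1,0,0,0,-0.4,0.003,0,0.12,0,0,0,-0.4,0.003,0,0.12,0,0,0,-0.4])

```text
time: 9.25
tool_pos: [0.4374, -0.2446, 0.0902]
tool_rot: [-2.608, -1.751, 0.001]
contact_force: [0.1, 0.4, -1.3]
finger_gap: 0.0405
grip_force: 60.9
```

```bash
python3 - <<'E'
from h import *
plan((.4379,-.2439,.06,1.183))
E
```

```text
t 9.25 at [ 0.4374 -0.2446  0.0902] phi 1.1829 gap 0.0405 F [ 0.1  0.4 -1.3] grip 60.9
[0.004, 0.001, 0.151] [-0.0002, 0.0001, -0.0] rows 1
```

Call:
apply_moves(steps=[0,0,0.04,0,0,0,-0.4,0,0,0.08,0,0,0,-0.4,0,0,0.12,0,0,0,-0.4,0,0,0.14,0,0,0,-0.4,0,0,0.14,0,0,0,-0.4])

```text
time: 9.75
tool_pos: [0.4377, -0.2448, 0.0625]
tool_rot: [2.608, 1.751, -0.001]
contact_force: [-1.1, -0.2, -1.0]
finger_gap: 0.0399
grip_force: 60.9
```

Call:
apply_moves(steps=[0,0,0.01,0,0,0,-0.4,0,0,0.02,0,0,0,-0.4,0,0,0.02,0,0,0,-0.4])

```text
time: 10.05
tool_pos: [0.4382, -0.2451, 0.0593]
tool_rot: [2.606, 1.751, 0.0]
contact_force: [-0.3, -0.3, -0.4]
finger_gap: 0.0406
grip_force: 60.9
```

Call:
apply_moves(steps=[0,0,0.005,0,0,0,-0.4,0,0,0.01,0,0,0,-0.4,0,0,0.015,0,0,0,-0.4,0,0,0.015,0,0,0,-0.4])

```text
time: 10.45
tool_pos: [0.4384, -0.2453, 0.0582]
tool_rot: [2.605, 1.75, 0.0]
contact_force: [-4.2, 3.0, 15.3]
finger_gap: 0.04
grip_force: 64.3
```

Call:
apply_moves(steps=[0,0,-0.005,0,0,0,0,0,0,-0.005,0,0,0,0.4,0,0,-0.005,0,0,0,0.4,0,0,-0.1,0,0,0,0.4,0,0,-0.35,0,0,0,0.4,0,0,-0.6,0,0,0,0.4,0,0,-0.6,0,0,0,0.4])

```text
time: 11.15
tool_pos: [0.4414, -0.2475, 0.183]
tool_rot: [2.597, 1.745, 0.006]
contact_force: [1.6, -0.5, -0.2]
finger_gap: 0.0596
grip_force: 0.0
```

```bash
python3 - <<'E'
from h import *
plan((.47,-.12,.18,1.8),(.4955,-.0019,.10,2.588))
ms={}
for n in("side","top"):
    manip.grab_frame(n)
    for q in("spacer","retainer"):
        r=manip.masks_of(n,q)
        if r:
            m=closed(r[0]["mask"]); x0=(.4363,-.2477,-.388) if q=="spacer" else (.4955,-.0019,1.02)
            print(n,q,r[0]["p"],m.sum(),fit({n:m},q,x0,z=.032 if q=="spacer" else 0))
E
```

```text
t 11.15 at [ 0.4414 -0.2475  0.183 ] phi 1.1831 gap 0.0596 F [ 1.6 -0.5 -0.2] grip 0.0
[0.644, -0.109, 0.011] [0.0035, 0.0026, -0.1964] rows 5
[0.546, 0.258, 0.4] [0.0, 0.0, -0.2508] rows 6
side spacer 0.77 598.0 (array([ 0.43632898, -0.24647043, -0.37503384]), np.float64(0.163000852514919))
side retainer 0.57 891.0 (array([ 4.95265054e-01, -9.21649048e-04,  1.03643304e+00]), np.float64(0.04727448779736361))
top retainer 0.75 935.0 (array([ 4.94326609e-01, -5.58969434e-04,  1.02082069e+00]), np.float64(0.061629443221138724))
```

Call:
apply_moves(steps=[0.644,-0.109,0.011,0.0035,0.0026,-0.1964,0.3,0.644,-0.109,0.011,0.0035,0.0026,-0.1964,0.3,0.644,-0.109,0.011,0.0035,0.0026,-0.1964,0.3,0.644,-0.109,0.011,0.0035,0.0026,-0.1964,0.3,0.644,-0.109,0.011,0.0035,0.0026,-0.1964,0.3,0.644,-0.109,0.011,0.0035,0.0026,-0.1964,0.3])

```text
time: 12.05
tool_pos: [0.4662, -0.1174, 0.1731]
tool_rot: [-1.948, -2.448, 0.001]
contact_force: [-0.7, 0.5, -0.2]
finger_gap: 0.055
grip_force: 0.0
```

Call:
apply_moves(steps=[0.546,0.258,0.4,0,0,-0.2508,0.3,0.546,0.258,0.4,0,0,-0.2508,0.3,0.546,0.258,0.4,0,0,-0.2508,0.3,0.546,0.258,0.4,0,0,-0.2508,0.3,0.546,0.258,0.4,0,0,-0.2508,0.3,0.546,0.258,0.4,0,0,-0.2508,0.3,0.546,0.258,0.4,0,0,-0.2508,0.3])

```text
time: 12.75
tool_pos: [0.4911, 0.0005, 0.0941]
tool_rot: [-0.861, -3.009, -0.007]
contact_force: [0.3, 0.6, 0.2]
finger_gap: 0.0553
grip_force: 0.0
```

```bash
python3 - <<'E'
from h import *
plan((.4952,-.0013,.031,2.595))
E
```

```text
t 12.75 at [0.4911 0.0005 0.0941] phi 2.5842 gap 0.0553 F [0.3 0.6 0.2] grip 0.0
[-0.026, 0.003, 0.315] [0.0003, -0.0039, -0.0034] rows 2
```

Call:
apply_moves(steps=[-0.026,0.003,0.15,0,-0.0039,-0.0034,0.3,-0.026,0.003,0.27,0,-0.0039,-0.0034,0.3,-0.026,0.003,0.315,0,-0.0039,-0.0034,0.3,-0.026,0.003,0.315,0,-0.0039,-0.0034,0.3])

```text
time: 13.15
tool_pos: [0.4941, -0.0009, 0.0303]
tool_rot: [-0.846, -3.023, -0.001]
contact_force: [0.1, 0.3, -0.4]
finger_gap: 0.0557
grip_force: 0.0
```

Call:
apply_moves(steps=[0,0,0,0,0,0,0,0,0,0,0,0,0,-0.3,0,0,0,0,0,0,-0.4,0,0,0,0,0,0,-0.4,0,0,0,0,0,0,-0.4], grip_force=60)

```text
time: 13.65
tool_pos: [0.4972, -0.0016, 0.0339]
tool_rot: [0.843, 3.021, 0.0]
contact_force: [-2.1, -1.4, 6.1]
finger_gap: 0.0254
grip_force: 3.2
```

```bash
python3 - <<'E'
from h import *
plan((.4952,-.0013,.10,2.595))
E
```

```text
t 13.65 at [ 0.4972 -0.0016  0.0339] phi 2.5975 gap 0.0254 F [-2.1 -1.4  6.1] grip 3.2
[0.008, -0.004, -0.33] [0.0005, 0.0016, 0.0008] rows 2
```

Call:
apply_moves(steps=[0.008,-0.004,-0.1,0,0.0016,0,-0.4,0.008,-0.004,-0.25,0,0.0016,0,0.3,0.008,-0.004,-0.33,0,0.0016,0,0.3,0.008,-0.004,-0.33,0,0.0016,0,0.3])

```text
time: 14.05
tool_pos: [0.4965, -0.001, 0.1014]
tool_rot: [0.842, 3.023, 0.005]
contact_force: [0.8, 0.5, -0.1]
finger_gap: 0.0555
grip_force: 0.0
```

```bash
python3 - <<'E'
from h import *
plan((.4952,-.0013,.022,2.595))
ims=[]
for n in("side","top"):
    im=manip.grab_frame(n); c=proj(n,[[.4952,-.0013,.02]])[0].astype(int); ims.append(cv2.resize(im[c[1]-50:c[1]+50,c[0]-50:c[0]+50,::-1],None,fx=4,fy=4,interpolation=cv2.INTER_CUBIC))
    r=manip.masks_of(n,"retainer")
    if r: m=closed(r[0]["mask"]); print(n,r[0]["p"],m.sum(),fit({n:m},"retainer",(.4955,-.0019,1.02)))
cv2.imwrite("pics/r1.png",np.hstack(ims))
E
```

```text
t 14.05 at [ 0.4965 -0.001   0.1014] phi 2.5982 gap 0.0555 F [ 0.8  0.5 -0.1] grip 0.0
[0.006, -0.007, 0.397] [0.0014, 0.0008, 0.001] rows 2
side 0.94 875.0 (array([4.94279221e-01, 3.23034987e-04, 1.04038260e+00]), np.float64(0.06469467787114846))
```

View pics/r1.png

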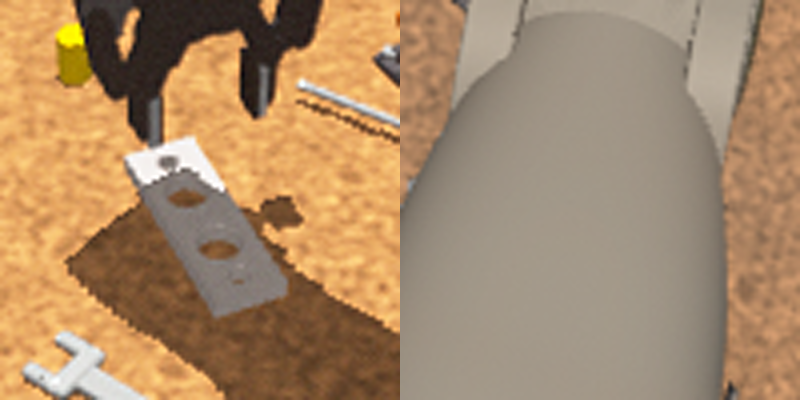

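The retainer sits where it was, at crop (205,230). The fingers had slid over its top because the tips were too high, so I'm going 9 mm lower.

Call:
apply_moves(steps=[0.007,-0.004,0.2,0.0014,0.0008,0,0.3,0.007,-0.004,0.34,0.0014,0.0008,0,0.3,0.007,-0.004,0.395,0.0014,0.0008,0,0.3,0.007,-0.004,0.395,0.0014,0.0008,0,0.3])

```text
time: 14.65
tool_pos: [0.4903, 0.0001, 0.0183]
tool_rot: [-0.84, -3.016, 0.002]
contact_force: [1.0, -0.6, 0.6]
finger_gap: 0.0551
grip_force: 0.0
```

Call:
apply_moves(steps=[0,0,0,0,0,0,0,0,0,0,0,0,0,-0.1,0,0,0,0,0,0,-0.1,0,0,0,0,0,0,-0.1], grip_force=60)

```text
time: 15.05
tool_pos: [0.4928, 0.0004, 0.0203]
tool_rot: [-0.84, -3.021, -0.002]
contact_force: [-2.7, 2.7, 15.8]
finger_gap: 0.0423
grip_force: 65.5
```

Call:
apply_moves(steps=[0,0,-0.05,0,0,0,-0.1,0,0,-0.25,0,0,0,-0.1,0,0,-0.45,0,0,0,-0.1,0,0,-0.65,0,0,0,-0.1,0,0,-0.65,0,0,0,-0.1])

```text
time: 15.55
tool_pos: [0.496, -0.0009, 0.1539]
tool_rot: [0.842, 3.025, -0.0]
contact_force: [1.4, -0.7, -1.5]
finger_gap: 0.0425
grip_force: 61.7
```

```bash
python3 - <<'E'
from h import *
plan((.47,-.12,.15,1.9),(.4385,-.2430,.125,1.183))
E
```

```text
t 15.55 at [ 0.496  -0.0009  0.1539] phi 2.5986 gap 0.0425 F [ 1.4 -0.7 -1.5] grip 61.7
[-0.197, -0.577, 0.02] [0.0002, 0.0004, 0.2224] rows 5
[-0.531, -0.348, 0.125] [0.0, 0.0, 0.2282] rows 5
```

Call:
apply_moves(steps=[-0.04,-0.115,0.004,0,0,0.044,-0.1,-0.08,-0.23,0.008,0,0,0.089,-0.1,-0.12,-0.346,0.012,0,0,0.133,-0.1,-0.16,-0.46,0.016,0,0,0.178,-0.1,-0.197,-0.577,0.02,0,0,0.2224,-0.1,-0.197,-0.577,0.02,0,0,0.2224,-0.1])

```text
time: 16.15
tool_pos: [0.4656, -0.1214, 0.1436]
tool_rot: [-1.83, -2.543, 0.007]
contact_force: [-0.1, 0.6, -1.3]
finger_gap: 0.0425
grip_force: 61.7
```

Call:
apply_moves(steps=[-0.106,-0.07,0,0,0,0.046,-0.1,-0.212,-0.14,0,0,0,0.091,-0.1,-0.32,-0.21,0.02,0,0,0.137,-0.1,-0.42,-0.28,0.05,0,0,0.183,-0.1,-0.531,-0.348,0.1,0,0,0.2282,-0.1,-0.531,-0.348,0.125,0,0,0.2282,-0.1,-0.531,-0.348,0.125,0,0,0.2282,-0.1])

```text
time: 16.85
tool_pos: [0.434, -0.2415, 0.1182]
tool_rot: [-2.599, -1.749, 0.01]
contact_force: [1.1, 0.8, -1.1]
finger_gap: 0.0422
grip_force: 61.7
```

```bash
python3 - <<'E'
from h import *
plan((.4385,-.243,.125,1.183))
for n in("top","side"):
    im=manip.grab_frame(n); np.save(f"pics/{n}_r.npy",im); c=proj(n,[[.447,-.225,.11]])[0].astype(int)
    print(n,c); x0,y0=c-[50,37]
    if n=="side": cv2.imwrite("pics/r2.png",cv2.resize(im[y0:y0+75,x0:x0+100,::-1],None,fx=8,fy=8,interpolation=cv2.INTER_CUBIC))
    else:
        cc=proj(n,[[.4552,-.2014,.11]])[0].astype(int);print(cc);print(im[cc[1]-10:cc[1]+8,cc[0]-10:cc[0]+12,2])
E
```

```text
t 16.85 at [ 0.434  -0.2415  0.1182] phi 1.1845 gap 0.0422 F [ 1.1  0.8 -1.1] grip 61.7
[0.002, 0.023, -0.034] [-0.0034, 0.0001, 0.0005] rows 1
top [431 271]
[421 267]
[[ 65  67  66  64  59  61  74 101 101 103 106 101  98  99 103 108 104  63
   60  57  61  64]
 [ 64  68  68  66  65  74  99  94 100 103 104 103 105 108 107 105 103  64
   63  61  62  63]
 [ 68  65  65  64  66  88 105 105 101  93 104 108 109 108 105  99  96  65
   65  62  60  59]
 [ 95  77  56  61  74 100 106 105 104 104 104 103 101  94  89  85  82  59
   63  62  62  59]
 [ 98  93  51  53  79 106 107 106 105 106 105 104 103 103 101  91  87  63
   64  64  64  63]
 [ 95  78  50  58  91 108 107 107 106 106 105 105 105 104 104 103  99  75
   63  62  65  64]
 [ 87  56  54  68 105 106 106 107 106 106 107 107 106 106 106 106 104 104
  104  93  72  65]
 [ 59  51  56  85 108 106 106 105 105 107 107 107 106 107 107 105 106 106
  105 105 104  90]
 [ 53  53  65  98 107 106 106 105 106 107 106 107 108 108 106 108 108 106
  106 107 106 106]
 [ 52  55  77 104 104 106 106 104 104 103 106 105 106 106 106 106 108 107
  108 106 107 107]
 [ 52  59  92 109 106 105  98  71  75  83  95 105 107 105 106 106 107 107
  108 109 109 109]
 [ 53  68 106 107 107 105  94  81  59  55  73  97 105 106 107 107 108 106
  105  98 100 103]
 [ 57  86 110 108 107 105  94  99  89  52  62  92 104 106 106 107 101  72
   64  61  66  86]
 [ 65  98 109 108 107 106  94  96  88  51  61  94 105 105 104  88  55  54
   54  55  55  57]
 [ 74 106 107 106 107 108 103  89  61  50  65 101 107 108 101  59  53  56
   56  58  57  56]
 [ 89 109 107 108 106 106 106 103  86  89 105 107 108 107  93  53  56  56
   57  56  56  56]
 [107 108 106 106 107 108 108 105 106 108 108 104 107 105  83  53  56  57
   58  56  57  57]
 [110 107 109 107 106 105 107 107 107 106 105 105 109 106  85  52  56  55
   56  58  58  58]]
side [400 193]
```

View pics/r2.png

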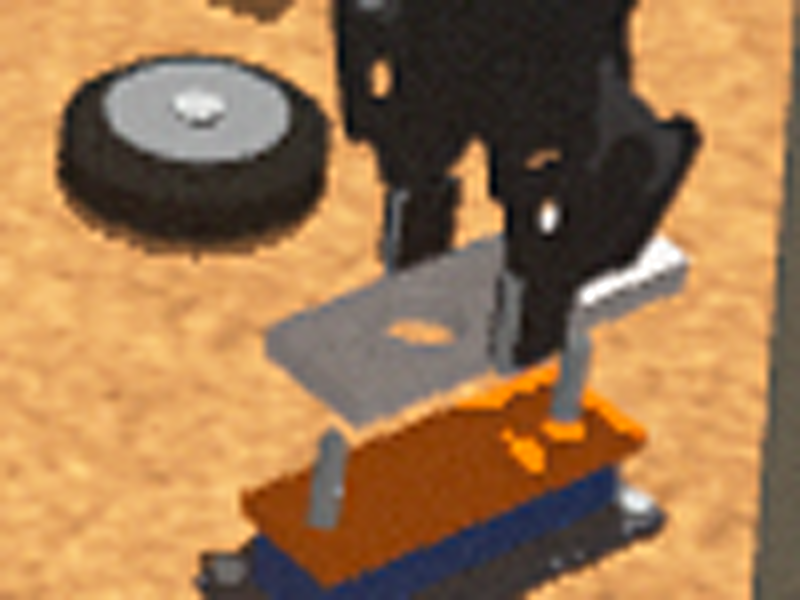

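The spacer lies home on the block. The pocket shows at crop (420,332), and in the top view the stud tip shows through the retainer's hole. I'm working out the offset from those.

```bash
python3 - <<'E'
from h import *
np.set_printoptions(precision=4,suppress=True)
o=manip.observe();p=np.array(o["tool_pos"]);R=Ro.from_rotvec(o["tool_rot"])
H=ray("top",(419.0,269.5),p[2]-.0083)[0]; P=ray("side",(402,197),p[2]-.0143)[0]
print(H,R.inv().apply(H-p),P,R.inv().apply(P-p), R.as_matrix()[:,2])
print(ray("top",(418.1,269.2),.074))
E
```

```text
[ 0.4495 -0.1963  0.111 ] [ 0.0472 -0.0032  0.0083] [ 0.4409 -0.2207  0.105 ] [ 0.0213 -0.0019  0.0143] [-0.0086  0.0025 -1.    ]
[[ 0.455  -0.2013  0.074 ]]
```

Call:
apply_moves(steps=[-0.015,0.029,0.02,-0.0034,0,0,-0.1,-0.015,0.029,0.04,-0.0034,0,0,-0.1,-0.015,0.029,0.04,-0.0034,0,0,-0.1])

```text
time: 17.25
tool_pos: [0.4392, -0.2468, 0.1112]
tool_rot: [2.604, 1.752, 0.0]
contact_force: [0.1, -0.7, -1.5]
finger_gap: 0.0424
grip_force: 61.7
```

```bash
python3 - <<'E'
from h import *
np.set_printoptions(precision=4,suppress=True,linewidth=150)
plan((.4371,-.2457,.1,1.183))
im=manip.grab_frame("top"); print(proj("top",[[.4552,-.2014,.102],[.4552,-.2014,.074]]));print(im[260:278,410:430,2])
im=manip.grab_frame("side"); c=proj("side",[[.445,-.2264,.096]])[0];print(c); x,y=c.astype(int)
m=(im[y-8:y+9,x-12:x+13].astype(int)); d=m[:,:,0]-m[:,:,2]; print(d)
E
```

```text
t 17.25 at [ 0.4392 -0.2468  0.1112] phi 1.1842 gap 0.0424 F [ 0.1 -0.7 -1.5] grip 61.7
[0.001, -0.012, 0.056] [0.0009, 0.0005, 0.0004] rows 1
[[420.4788 267.5503]
 [418.1351 269.1154]]
[[ 96  95  76  56  60  64  76 100 107 107 107 107 106 106 106 104 105 104 105  98]
 [ 97  97  92  50  52  56  81 102 107 107 107 107 107 107 106 106 107 106 105 106]
 [ 97  95  79  51  52  62  96 108 106 106 107 106 106 108 107 107 106 106 106 106]
 [ 96  88  56  53  53  68 104 106 107 106 106 106 106 107 107 106 108 107 107 107]
 [ 65  60  51  52  58  86 107 105 105 107 105 106 105 105 106 107 107 107 108 107]
 [ 65  52  53  54  67 100 108 106 105 100  73  82  92  98 105 106 106 107 108 108]
 [ 67  52  52  58  82 105 109 107 101  60  51  53  65  91  96 107 107 107 106 107]
 [ 63  53  52  60  97 110 107 108 101  48  52  52  55  73  94 105 106 108 106  81]
 [ 55  53  52  67 104 109 109 108 104  67  52  53  52  66  99 106 105 102  70  54]
 [ 53  52  58  87 109 107 106 109 108  95  50  51  55  84 104 108 108  99  50  55]
 [ 53  53  67 100 109 108 107 107 106 108 104  85  83 105 107 108 106  84  52  56]
 
[... 1652 characters left out ...]
  14  11  10  10   7  10   8   4   3   9   6   7  13  14  12  10   9   2   5   7]
 [ 14  16  11  14  15  14  13  13  18   9  12  12  11   9  13  11  12  11  12   9  10   7   3   5  10]
 [ 13  14  11  18  42  12  13  14  12  13  10  13  11  13  13  11  13  13   7  12  16  20   2  -2   4]
 [ 18  12  12  14  14  12  13  14  14  14  14  13  14  12  11  14   9   8  23  33  73  84  62  34  16]
 [ 11  11  12  14  13  12  11  14  12  15  13  13  14  11   9   6  24  48  96 113 151 143 176 185 138]
 [  6  13  13  16  17  17  14  16  13  16  11  10  10  16  23  49 105 145 140 149 205 147 131 127 132]
 [ 21   9   9  16  16  13  14  12  11  14   8  28  30  79 106 140 137 123 136 133 131 128 133 125 132]]
```

Call:
apply_moves(steps=[0.004,-0.004,0.05,0,0,0,-0.1,0.004,-0.004,0.09,0,0,0,-0.1,0.004,-0.004,0.115,0,0,0,-0.1,0.004,-0.004,0.13,0,0,0,-0.1])

```text
time: 17.75
tool_pos: [0.4383, -0.2458, 0.0847]
tool_rot: [2.606, 1.751, 0.0]
contact_force: [-0.3, 1.6, -0.7]
finger_gap: 0.0422
grip_force: 61.7
```

Call:
apply_moves(steps=[0,0,0.03,0,0,0,-0.1,0,0,0.06,0,0,0,-0.1,0,0,0.09,0,0,0,-0.1,0,0,0.105,0,0,0,-0.1,0,0,0.105,0,0,0,-0.1])

```text
time: 18.25
tool_pos: [0.4384, -0.2458, 0.0638]
tool_rot: [2.606, 1.751, 0.001]
contact_force: [-0.7, 4.9, -3.0]
finger_gap: 0.0423
grip_force: 61.5
```

Call:
apply_moves(steps=[0,0,0.007,0,0,0,-0.1,0,0,0.014,0,0,0,-0.1,0,0,0.014,0,0,0,-0.1])

```text
time: 18.55
tool_pos: [0.4385, -0.2458, 0.0618]
tool_rot: [2.606, 1.751, 0.001]
contact_force: [-1.3, 4.5, -0.6]
finger_gap: 0.0423
grip_force: 61.9
```

Call:
apply_moves(steps=[0,0,0.004,0,0,0,-0.1,0,0,0.008,0,0,0,-0.1,0,0,0.012,0,0,0,-0.1,0,0,0.012,0,0,0,-0.1])

```text
time: 18.95
tool_pos: [0.4385, -0.2458, 0.0604]
tool_rot: [2.605, 1.751, 0.001]
contact_force: [-4.2, 6.9, 7.6]
finger_gap: 0.0424
grip_force: 63.5
```

Call:
apply_moves(steps=[0,0,-0.005,0,0,0,0.1,0,0,-0.005,0,0,0,0.4,0,0,-0.005,0,0,0,0.4,0,0,-0.1,0,0,0,0.4,0,0,-0.35,0,0,0,0.4,0,0,-0.5,0,0,0,0.4,0,0,-0.5,0,0,0,0.4])

```text
time: 19.65
tool_pos: [0.4416, -0.2488, 0.1645]
tool_rot: [2.597, 1.744, 0.005]
contact_force: [0.7, -0.8, -0.4]
finger_gap: 0.0595
grip_force: 0.0
```

```bash
cat > f.py <<'E'
from h import *
np.set_printoptions(precision=4,suppress=True)
def buf():
    for n in("side","top"):
        manip.grab_frame(n)
        for r in manip.masks_of(n,"buffer_a")[:3]:
            m=closed(r["mask"]); c=np.argwhere(m).mean(0)[::-1]
            if 30<m.sum()<400: print(n,"buf",round(r["p"],2),m.sum(),c,fit({n:m},"buffer_a",(*ray(n,c,.017)[0,:2],0)))
def asm():
    for n in("side","top"):
        r=manip.masks_of(n,"retainer")
        if r: m=closed(r[0]["mask"]); print(n,"ret",r[0]["p"],m.sum(),fit({n:m},"retainer",(.4363,-.2477,-.388),z=.04))
E
python3 - <<'E'
from f import *
buf();asm()
plan((.54,-.22,.15,1.183),(.6525,-.1913,.09,1.183))
E
```

```text
top buf 0.49 110.0 [408.9545 193.5545] (array([ 0.652 , -0.1915,  0.0301]), np.float64(0.13868092691622105))
top buf 0.44 86.0 [359.7674 196.8721] (array([ 0.6402, -0.0692,  0.0124]), np.float64(0.14040127678978567))
side ret 0.94 677.0 (array([ 0.4363, -0.2469, -0.3801]), np.float64(0.12544385553335072))
top ret 0.58 585.0 (array([ 0.4399, -0.2383, -0.4288]), np.float64(0.9209250879839115))
t 19.95 at [ 0.4379 -0.2457  0.158 ] phi 1.1829 gap 0.0599 F [-0.3  1.  -0. ] grip 0.0
[0.312, 0.424, 0.04] [0.0003, 0.0004, -0.0] rows 3
[0.346, 0.466, 0.3] [0.0, 0.0, 0.0] rows 3
```

Call:
apply_moves(steps=[0.312,0.424,0.04,0,0,0,0.06,0.312,0.424,0.04,0,0,0,0.06,0.312,0.424,0.04,0,0,0,0.06,0.312,0.424,0.04,0,0,0,0.06])

```text
time: 20.35
tool_pos: [0.5411, -0.2196, 0.1497]
tool_rot: [2.605, 1.754, -0.002]
contact_force: [0.0, 0.5, -0.6]
finger_gap: 0.045
grip_force: 0.0
```

Call:
apply_moves(steps=[0.346,0.466,0.1,0,0,0,0.06,0.346,0.466,0.2,0,0,0,0.06,0.346,0.466,0.3,0,0,0,0.06,0.346,0.466,0.3,0,0,0,0.06,0.346,0.466,0.3,0,0,0,0.06])

```text
time: 20.85
tool_pos: [0.6511, -0.1918, 0.0904]
tool_rot: [2.608, 1.751, -0.004]
contact_force: [-0.9, -1.0, 0.2]
finger_gap: 0.0452
grip_force: 0.0
```

```bash
python3 - <<'E'
from f import *
plan((.6522,-.1914,.039,1.183))
im=manip.grab_frame("side"); c=proj("side",[[.6522,-.1914,.04]])[0].astype(int)
cv2.imwrite("pics/b1.png",cv2.resize(im[c[1]-40:c[1]+40,c[0]-50:c[0]+50,::-1],None,fx=6,fy=6,interpolation=cv2.INTER_CUBIC))
E
```

```text
t 20.85 at [ 0.6511 -0.1918  0.0904] phi 1.1827 gap 0.0452 F [-0.9 -1.   0.2] grip 0.0
[0.004, 0.004, 0.257] [-0.0004, 0.0007, -0.0001] rows 2
```

View pics/b1.png

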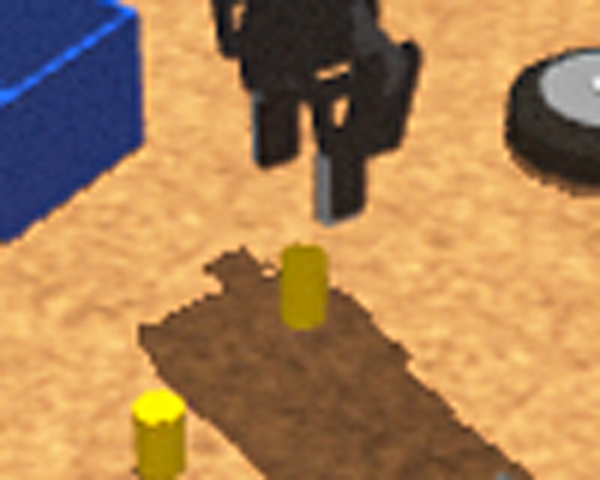

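The open fingers straddle the buffer at (304,287), so I'm grasping it.

Call:
apply_moves(steps=[0.003,0.003,0.13,0,0,0,0.06,0.003,0.003,0.23,0,0,0,0.06,0.003,0.003,0.265,0,0,0,0.06,0.003,0.003,0.265,0,0,0,0.06])

```text
time: 21.3
tool_pos: [0.653, -0.1923, 0.0393]
tool_rot: [2.606, 1.748, -0.0]
contact_force: [-1.2, -0.7, 0.9]
finger_gap: 0.0455
grip_force: 0.0
```

Call:
apply_moves(steps=[0,0,0,0,0,0,-0.3,0,0,0,0,0,0,-0.65,0,0,0,0,0,0,-0.65,0,0,0,0,0,0,-0.65], grip_force=40)

```text
time: 21.7
tool_pos: [0.6553, -0.1924, 0.041]
tool_rot: [2.602, 1.748, 0.003]
contact_force: [-0.4, -1.4, 6.9]
finger_gap: 0.0202
grip_force: 39.4
```

```bash
python3 - <<'E'
from f import *
plan((.6522,-.1914,.12,1.183),(.54,-.22,.14,1.183))
E
```

```text
t 21.7 at [ 0.6553 -0.1924  0.041 ] phi 1.1829 gap 0.0202 F [-0.4 -1.4  6.9] grip 39.4
[-0.002, -0.014, -0.395] [0.0021, 0.0008, -0.0] rows 2
[-0.345, -0.465, -0.1] [0.0, 0.0, 0.0] rows 3
```

Call:
apply_moves(steps=[0,-0.012,-0.2,0.002,0,0,-0.65,0,-0.012,-0.4,0.002,0,0,-0.65,0,-0.012,-0.5,0.002,0,0,-0.65,0,-0.012,-0.5,0.002,0,0,-0.65])

```text
time: 22.1
tool_pos: [0.6544, -0.1914, 0.1439]
tool_rot: [2.603, 1.749, 0.002]
contact_force: [0.6, -0.1, -0.3]
finger_gap: 0.0205
grip_force: 39.2
```

```bash
python3 - <<'E'
from f import *
plan((.55,-.215,.14,1.185),(.445,-.2262,.13,1.185))
E
```

```text
t 22.1 at [ 0.6544 -0.1914  0.1439] phi 1.1832 gap 0.0205 F [ 0.6 -0.1 -0.3] grip 39.2
[-0.306, -0.439, 0.018] [0.0018, 0.0006, -0.0006] rows 3
[-0.249, -0.465, 0.05] [0.0, 0.0, 0.0] rows 3
```

Call:
apply_moves(steps=[-0.1,-0.15,0.018,0,0,0,-0.65,-0.2,-0.29,0.018,0,0,0,-0.65,-0.306,-0.439,0.018,0.0018,0.0006,0,-0.65,-0.306,-0.439,0.018,0.0018,0.0006,0,-0.65])

```text
time: 22.5
tool_pos: [0.5425, -0.2135, 0.1341]
tool_rot: [-2.6, -1.742, 0.013]
contact_force: [1.2, 0.8, 0.4]
finger_gap: 0.0198
grip_force: 39.3
```

Call:
apply_moves(steps=[-0.08,-0.15,0.01,0,0,0,-0.65,-0.16,-0.3,0.03,0,0,0,-0.65,-0.249,-0.465,0.05,0,0,0,-0.65,-0.249,-0.465,0.05,0,0,0,-0.65,-0.249,-0.465,0.05,0,0,0,-0.65])

```text
time: 23.0
tool_pos: [0.4424, -0.2249, 0.1261]
tool_rot: [-2.603, -1.747, 0.007]
contact_force: [0.2, -1.0, -0.2]
finger_gap: 0.02
grip_force: 39.4
```

```bash
cat >> f.py <<'E'
def yel(px):
    "yellow blob centroid per camera near predicted TCP"
    o=manip.observe(); p=np.array(o["tool_pos"]); P={}
    for n in("side","top"):
        im=manip.grab_frame(n); h=cv2.cvtColor(im,cv2.COLOR_RGB2HSV); m=((h[:,:,0]>24)&(h[:,:,0]<34)&(h[:,:,1]>180)&(h[:,:,2]>60)).astype(np.uint8)
        k,l,st,ce=cv2.connectedComponentsWithStats(m); c=proj(n,[p-[0,0,px]])[0]
        for i in range(1,k):
            if st[i,4]>8 and np.hypot(*(ce[i]-c))<30: print(n,"pred",c.round(1),"blob",ce[i].round(1),st[i])
E
python3 - <<'E'
from f import *
plan((.445,-.2262,.1,1.185));yel(.03)
E
```

```text
t 23.0 at [ 0.4424 -0.2249  0.1261] phi 1.1821 gap 0.02 F [ 0.2 -1.  -0.2] grip 39.4
[-0.001, 0.016, 0.131] [-0.0027, -0.0001, -0.0009] rows 1
```

```bash
python3 - <<'E'
from f import *
o=manip.observe(); p=np.array(o["tool_pos"])
for n in("side","top"):
    im=manip.grab_frame(n); h=cv2.cvtColor(im,cv2.COLOR_RGB2HSV); c=proj(n,[p-[0,0,.03]])[0].astype(int)
    print(n,c); m=((h[:,:,0]>=22)&(h[:,:,0]<=40)&(h[:,:,1]>140)).astype(np.uint8)
    k,l,st,ce=cv2.connectedComponentsWithStats(m)
    for i in range(1,k):
        if st[i,4]>5: print(ce[i].round(1),st[i])
    if n=="side": cv2.imwrite("pics/b2.png",cv2.resize(im[c[1]-38:c[1]+37,c[0]-50:c[0]+50,::-1],None,fx=8,fy=8,interpolation=cv2.INTER_CUBIC))
E
```

```text
side [401 198]
[221.4 196.3] [ 165  158  106   82 4793]
[400.  197.8] [397 189   9  16  77]
[299.  226.9] [295 220   9  15 108]
[147.4 391.9] [129 375  31  27 345]
top [430 273]
[321.8 102.2] [ 300   67   44   72 2728]
[369.8 103.5] [ 348   68   44   72 2835]
[359.5 196.7] [355 192  10  11  77]
[153.4 215.9] [144 207  15  15  83]
```

View pics/b2.png

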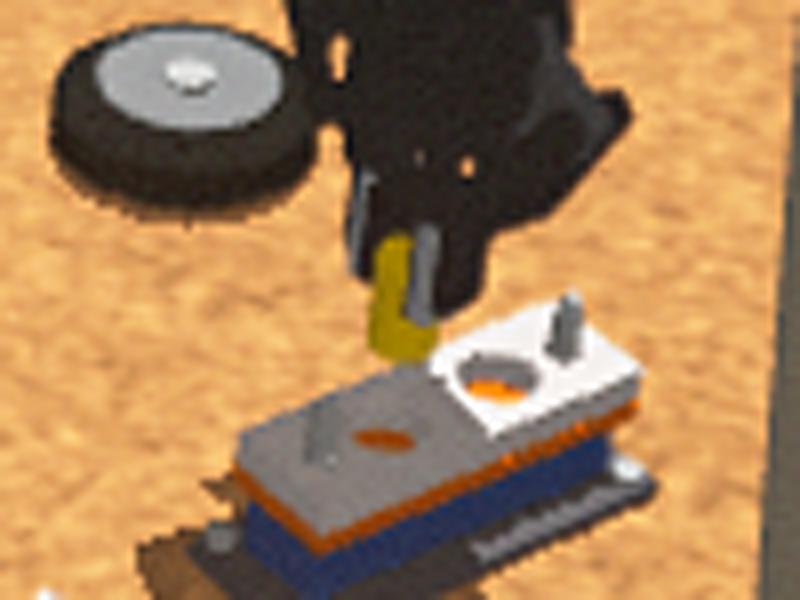

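The side crop shows both plates seated flat and the buffer held upright at (403,300), behind its pocket at (385,440). I'm correcting by 2.8 mm and lowering it.

Call:
apply_moves(steps=[0,0.014,0.05,-0.0027,0,0,-0.65,0,0.014,0.1,-0.0027,0,0,-0.65,0,0.014,0.14,-0.0027,0,0,-0.65,0,0.014,0.14,-0.0027,0,0,-0.65])

```text
time: 23.6
tool_pos: [0.4441, -0.2251, 0.0969]
tool_rot: [-2.605, -1.751, 0.001]
contact_force: [-0.6, -0.4, -0.5]
finger_gap: 0.0201
grip_force: 39.4
```

```bash
python3 - <<'E'
from f import *
plan((.445,-.226,.081,1.185))
n="side"; im=manip.grab_frame(n); h=cv2.cvtColor(im,cv2.COLOR_RGB2HSV); m=((h[:,:,0]>=22)&(h[:,:,0]<=40)&(h[:,:,1]>140))[170:240,380:425]
v,u=np.nonzero(m); v+=170;u+=380
for r in range(v.min(),v.max()+1): print(r,u[v==r].min(),u[v==r].max())
p=np.array(manip.observe()["tool_pos"])
for X in ([.445,-.226],p[:2]):
    for z in (p[2]-.041,p[2]-.025):
        q=PARTS["buffer_a"][0][:24]*[1,1,0]+[*X,z]; q=proj(n,q); print(X,z,q.min(0),q.max(0))
E
```

```text
t 23.6 at [ 0.4441 -0.2251  0.0969] phi 1.1834 gap 0.0201 F [-0.6 -0.4 -0.5] grip 39.4
[-0.003, 0.006, 0.079] [-0.0009, -0.0003, -0.0005] rows 1
199 398 400
200 397 400
201 396 400
202 396 400
203 396 400
204 396 399
205 396 399
206 396 399
207 396 399
208 396 399
209 396 399
210 395 400
211 395 403
212 396 403
213 396 403
214 398 401
[0.445, -0.226] 0.05655893752159826 [394.7606 208.5327] [403.6428 213.9134]
[0.445, -0.226] 0.07255893752159825 [395.4696 203.4226] [404.4404 208.7804]
[ 0.4444 -0.2254] 0.05655893752159826 [394.8499 208.741 ] [403.7374 214.128 ]
[ 0.4444 -0.2254] 0.07255893752159825 [395.5603 203.63  ] [404.5365 208.994 ]
```

Call:
apply_moves(steps=[-0.002,0.004,0.02,0,0,0,-0.65,-0.002,0.004,0.04,0,0,0,-0.65,-0.002,0.004,0.06,0,0,0,-0.65,-0.002,0.004,0.07,0,0,0,-0.65,-0.002,0.004,0.07,0,0,0,-0.65])

```text
time: 24.15
tool_pos: [0.4452, -0.2264, 0.0841]
tool_rot: [-2.607, -1.751, 0.0]
contact_force: [-0.3, -0.8, -0.7]
finger_gap: 0.0203
grip_force: 39.4
```

Entered the pocket without force; bottom is about 3 mm above the spacer.

Call:
apply_moves(steps=[0,0,0.008,0,0,0,-0.65,0,0,0.014,0,0,0,-0.65,0,0,0.018,0,0,0,-0.65,0,0,0.018,0,0,0,-0.65])

```text
time: 24.55
tool_pos: [0.4454, -0.2266, 0.0811]
tool_rot: [2.608, 1.752, 0.0]
contact_force: [-0.2, -0.5, 2.7]
finger_gap: 0.0201
grip_force: 39.6
```

Call:
apply_moves(steps=[0,0,0,0,0,0,-0.3,0,0,0,0,0,0,0,0,0,0,0,0,0,0.06,0,0,-0.1,0,0,0,0.06,0,0,-0.3,0,0,0,0.06,0,0,-0.4,0,0,0,0.06,0,0,-0.4,0,0,0,0.06])

```text
time: 25.25
tool_pos: [0.4472, -0.2279, 0.164]
tool_rot: [2.603, 1.749, 0.003]
contact_force: [0.5, 1.7, -0.2]
finger_gap: 0.0452
grip_force: 0.0
```

```bash
python3 - <<'E'
from f import *
plan((.54,-.15,.15,1.183),(.6408,-.069,.09,1.183));buf()
E
```

```text
t 25.25 at [ 0.4472 -0.2279  0.164 ] phi 1.183 gap 0.0452 F [ 0.5  1.7 -0.2] grip 0.0
[0.536, 0.282, 0.071] [0.0019, 0.0004, 0.0] rows 3
[0.566, 0.313, 0.3] [0.0, 0.0, 0.0] rows 3
top buf 0.6 51.0 [426.3529 273.8235] (array([ 0.452 , -0.2323,  0.0907]), np.float64(0.9254133025759321))
```

Call:
apply_moves(steps=[0.536,0.282,0.071,0.0019,0,0,0.06,0.536,0.282,0.071,0.0019,0,0,0.06,0.536,0.282,0.071,0.0019,0,0,0.06,0.536,0.282,0.071,0.0019,0,0,0.06])

```text
time: 25.85
tool_pos: [0.539, -0.1463, 0.1444]
tool_rot: [-2.598, -1.752, 0.007]
contact_force: [-1.3, 0.1, -0.5]
finger_gap: 0.0457
grip_force: 0.0
```

Call:
apply_moves(steps=[0.566,0.313,0.1,0,0,0,0.06,0.566,0.313,0.2,0,0,0,0.06,0.566,0.313,0.3,0,0,0,0.06,0.566,0.313,0.3,0,0,0,0.06,0.566,0.313,0.3,0,0,0,0.06])

```text
time: 26.35
tool_pos: [0.6366, -0.0671, 0.0837]
tool_rot: [-2.6, -1.748, 0.012]
contact_force: [0.8, -0.2, 0.4]
finger_gap: 0.0449
grip_force: 0.0
```

```bash
python3 - <<'E'
from f import *
plan((.6408,-.069,.039,1.183));buf()
E
```

```text
t 26.35 at [ 0.6366 -0.0671  0.0837] phi 1.1837 gap 0.0449 F [ 0.8 -0.2  0.4] grip 0.0
[-0.0, 0.025, 0.223] [-0.0036, 0.0004, 0.0002] rows 1
side buf 0.62 123.0 [299.4146 227.7236] (array([ 0.6401, -0.067 ,  0.03  ]), np.float64(0.1214729794356767))
side buf 0.51 112.0 [399.6964 210.0714] (array([ 0.4654, -0.2769,  0.0646]), np.float64(0.27345938375350143))
top buf 0.44 67.0 [427.7313 274.5373] (array([ 0.4496, -0.234 ,  0.0347]), np.float64(0.46941761779338603))
```

Call:
apply_moves(steps=[0.002,0.022,0.08,-0.0036,0,0,0.06,0.002,0.022,0.17,-0.0036,0,0,0.06,0.002,0.022,0.223,-0.0036,0,0,0.06,0.002,0.022,0.223,-0.0036,0,0,0.06])

```text
time: 26.95
tool_pos: [0.6412, -0.069, 0.0409]
tool_rot: [2.606, 1.749, 0.002]
contact_force: [-0.2, 1.0, -0.3]
finger_gap: 0.0451
grip_force: 0.0
```

Call:
apply_moves(steps=[0,0,0,0,0,0,-0.3,0,0,0,0,0,0,-0.65,0,0,0,0,0,0,-0.65,0,0,0,0,0,0,-0.65], grip_force=40)

```text
time: 27.35
tool_pos: [0.6434, -0.0688, 0.043]
tool_rot: [2.603, 1.748, 0.007]
contact_force: [-0.4, -1.0, 5.9]
finger_gap: 0.0202
grip_force: 39.4
```

Call:
apply_moves(steps=[0,0,-0.2,0,0,0,-0.65,0,0,-0.4,0,0,0,-0.65,0,0,-0.55,0,0,0,-0.65,0,0,-0.55,0,0,0,-0.65])

```text
time: 27.75
tool_pos: [0.645, -0.0688, 0.1573]
tool_rot: [2.598, 1.746, 0.015]
contact_force: [0.1, 0.3, 0.8]
finger_gap: 0.02
grip_force: 39.2
```

```bash
python3 - <<'E'
from f import *
plan((.53,-.17,.155,1.185),(.4276,-.2687,.14,1.185))
E
```

```text
t 27.75 at [ 0.645  -0.0688  0.1573] phi 1.1833 gap 0.02 F [0.1 0.3 0.8] grip 39.2
[-0.686, -0.341, 0.005] [0.0046, -0.0005, -0.0005] rows 4
[-0.65, -0.289, 0.075] [0.0, 0.0, 0.0] rows 3
```

Call:
apply_moves(steps=[-0.17,-0.085,0,0,0,0,-0.65,-0.34,-0.17,0,0.002,0,0,-0.65,-0.51,-0.255,0,0.004,0,0,-0.65,-0.686,-0.341,0.005,0.0046,0,0,-0.65,-0.686,-0.341,0.005,0.0046,0,0,-0.65])

```text
time: 28.25
tool_pos: [0.5233, -0.1714, 0.1491]
tool_rot: [-2.603, -1.74, 0.012]
contact_force: [0.1, 0.3, 0.1]
finger_gap: 0.02
grip_force: 39.3
```

Call:
apply_moves(steps=[-0.16,-0.07,0,0,0,0,-0.65,-0.32,-0.14,0,0,0,0,-0.65,-0.48,-0.215,0.03,0,0,0,-0.65,-0.65,-0.289,0.05,0,0,0,-0.65,-0.65,-0.289,0.05,0,0,0,-0.65,-0.65,-0.289,0.05,0,0,0,-0.65])

```text
time: 28.85
tool_pos: [0.4241, -0.268, 0.1403]
tool_rot: [-2.602, -1.745, 0.007]
contact_force: [0.6, -0.2, -0.5]
finger_gap: 0.0198
grip_force: 39.3
```

```bash
python3 - <<'E'
from f import *
plan((.4276,-.2687,.1,1.185))
E
```

```text
t 28.85 at [ 0.4241 -0.268   0.1403] phi 1.1815 gap 0.0198 F [ 0.6 -0.2 -0.5] grip 39.3
[0.003, 0.019, 0.201] [-0.003, -0.0003, -0.0011] rows 1
```

Call:
apply_moves(steps=[0.003,0.017,0.07,-0.003,0,-0.001,-0.65,0.003,0.017,0.14,-0.003,0,-0.001,-0.65,0.003,0.017,0.19,-0.003,0,-0.001,-0.65,0.003,0.017,0.19,-0.003,0,-0.001,-0.65])

```text
time: 29.25
tool_pos: [0.4272, -0.267, 0.1012]
tool_rot: [-2.601, -1.757, 0.0]
contact_force: [-0.8, -0.1, -0.2]
finger_gap: 0.0199
grip_force: 39.3
```

```bash
python3 - <<'E'
from f import *
plan((.4276,-.2687,.083,1.185))
n="side"; im=manip.grab_frame(n); h=cv2.cvtColor(im,cv2.COLOR_RGB2HSV); m=((h[:,:,0]>=22)&(h[:,:,0]<=40)&(h[:,:,1]>140))[170:240,385:440]
v,u=np.nonzero(m); v+=170;u+=385
for r in range(v.min(),v.max()+1):
    if (v==r).any(): print(r,u[v==r].tolist())
p=np.array(manip.observe()["tool_pos"])
for z in (p[2]-.0425,p[2]-.027):
        q=PARTS["buffer_a"][0][:24]*[1,1,0]+[.4276,-.2687,z]; q=proj(n,q); print(z,q.min(0),q.max(0))
E
```

```text
t 29.25 at [ 0.4272 -0.267   0.1012] phi 1.1879 gap 0.0199 F [-0.8 -0.1 -0.2] grip 39.3
[-0.007, 0.005, 0.091] [-0.0008, -0.0004, 0.0009] rows 1
192 [413]
193 [412, 413, 414]
194 [411, 412, 413, 414]
195 [411, 412, 413, 414]
196 [411, 412, 413, 414]
197 [411, 412, 413, 414]
198 [411, 412, 413, 414]
199 [411, 412, 413]
200 [410, 411, 412, 413]
201 [410, 411, 412, 413]
202 [410, 411, 412, 413, 414]
203 [410, 411, 412, 413, 414, 415, 417, 418]
204 [398, 399, 400, 401, 410, 411, 412, 413, 414, 415, 416, 417]
205 [396, 397, 398, 399, 400, 401, 402, 410, 411, 412, 413, 414, 415, 416, 417]
206 [396, 397, 398, 399, 400, 401, 402, 403, 410, 411, 412, 413, 414, 415, 416, 417]
207 [396, 397, 398, 399, 400, 401, 402, 403, 412, 413, 414, 415, 416]
208 [395, 396, 397, 398, 399, 400, 401, 402, 403]
209 [395, 396, 397, 398, 399, 400, 401, 402, 403]
210 [395, 396, 397, 398, 399, 400, 401, 402, 403]
211 [395, 396, 397, 398, 399, 400, 401, 402, 403]
212 [395, 396, 397, 398, 399, 400, 401, 402, 403]
213 [395, 396, 397, 398, 399, 400, 401, 402, 403]
214 [395, 396, 397, 398, 399, 400, 401, 402]
215 [397, 398, 399, 400, 401, 402]
0.05956378664868251 [409.072  201.6815] [417.8515 206.8858]
0.07506378664868252 [409.8831 196.7389] [418.7463 201.9197]
```

Call:
apply_moves(steps=[-0.004,0.004,0.03,0,0,0,-0.65,-0.004,0.004,0.055,0,0,0,-0.65,-0.004,0.004,0.075,0,0,0,-0.65,-0.004,0.004,0.075,0,0,0,-0.65])

```text
time: 29.7
tool_pos: [0.4274, -0.2694, 0.0872]
tool_rot: [-2.605, -1.755, -0.0]
contact_force: [0.8, -0.0, -0.1]
finger_gap: 0.0201
grip_force: 39.3
```

Call:
apply_moves(steps=[0,0,0.006,0,0,0,-0.65,0,0,0.012,0,0,0,-0.65,0,0,0.018,0,0,0,-0.65,0,0,0.018,0,0,0,-0.65])

```text
time: 30.1
tool_pos: [0.4277, -0.2697, 0.0841]
tool_rot: [2.605, 1.756, 0.0]
contact_force: [-0.1, -0.7, -0.2]
finger_gap: 0.02
grip_force: 39.3
```

Call:
apply_moves(steps=[0,0,0.006,0,0,0,-0.65,0,0,0.01,0,0,0,-0.65,0,0,0.01,0,0,0,-0.65])

```text
time: 30.4
tool_pos: [0.4279, -0.2698, 0.083]
tool_rot: [2.604, 1.755, 0.0]
contact_force: [-1.2, 1.3, 5.9]
finger_gap: 0.0203
grip_force: 39.9
```

Down on the spacer. Releasing and retreating.

Call:
apply_moves(steps=[0,0,0,0,0,0,-0.3,0,0,0,0,0,0,0,0,0,0,0,0,0,0.06,0,0,-0.1,0,0,0,0.06,0,0,-0.3,0,0,0,0.06,0,0,-0.6,0,0,0,0.06,0,0,-0.9,0,0,0,0.06,0,0,-0.9,0,0,0,0.06,0,0,-0.9,0,0,0,0.06])

```text
time: 31.3
tool_pos: [0.4293, -0.271, 0.266]
tool_rot: [2.599, 1.752, 0.003]
contact_force: [0.2, -0.4, 0.1]
finger_gap: 0.0453
grip_force: 0.0
```

```bash
python3 - <<'E'
from f import *
plan()
n="side"; manip.grab_frame(n)
for r in manip.masks_of(n,"buffer_a")[:4]:
    m=closed(r["mask"]);v,u=np.nonzero(m); print(round(r["p"],2),m.sum(),u.min(),u.max(),v.min(),v.max())
for X in ((.445,-.2262),(.4276,-.2687)):
    q=proj(n,PARTS["buffer_a"][0]+[*X,.04]); print("expected",q.min(0),q.max(0))
r=manip.masks_of(n,"retainer")
E
```

```text
t 31.3 at [ 0.4293 -0.271   0.266 ] phi 1.1862 gap 0.0453 F [ 0.2 -0.4  0.1] grip 0.0
0.55 83.0 395 403 204 215
0.54 92.0 409 418 198 209
expected [394.0793 202.9182] [404.5509 219.0801]
expected [408.0695 197.0811] [418.6844 213.0227]
```

```bash
python3 -c "
from workcell import manip
print(manip.hand_in())"
```

```text
the job is handed in; nothing more can be done
None
```

The job is handed in at about 31 s of the 72 s allowed: spacer and retainer are seated over both studs and a buffer stands in each pocket. The last camera check matched the expected positions; hand-in gave no verdict.

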